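# Free the ring light's swing arm and clear the inspected lens tube

## Robot

A 6-joint arm with a two-finger parallel gripper is mounted at the origin on a cart in front of the work surface, level with it; the furniture and walls round the work are solid. World frame = base frame: x ahead of the robot, y to its left, z up, the work surface at z = 0. Lengths are in m, angles in degrees, forces in N, time in s.
With the tool pointing down it reaches from about 0.3 to 0.75 m from the base axis. Payload 8.5 kg.
Tool frame: the origin (TCP) lies on the centre line of the jaws, within the pads' length; the fingertips stand 14 mm ahead of it and the grasp point (between the pads) lies 5 mm behind it; z points along the fingers, y is the direction in which the jaws open and shut (so a half turn about z gives the same grasp; the last joint's range is limited). The gripper opens to 85 mm and grips with 20 to 120 N. Pads are 22 mm wide; open, the fingers measure 114 mm over their backs; the gripper's body (76 mm by 85 mm) begins 54 mm behind the grasp point. The pads swing forward as they close: fully open they stand 13 mm farther back than shut.
Start: joints at [-85.044, 21.807, 74.336, -0, 83.858, -12.336], TCP at [0.163, -0.525, 0.208] pointing down, gripper open.
Joint ranges: [-178.18, 178.18], [-50.72, 133.34], [12.68, 142.11], [-81.47, 261.47], [9.98, 163.14], [-165.26, 165.26]. Speed limits (degrees/s): [136.94, 136.94, 180, 180, 180, 180].

## Interface

Orientations are given as a 3x3 rotation matrix whose columns are the frame's x, y, z axes.
In Python, from rig import env, optics, order, finder gives the robot as it stands.
- The arm moves only by the tool play_rows, never from a script. Its argument "commands" is a list of rows, each an object of numbers: "grip": the closure, from -1 (fully open) to 1 (shut); "x", "y", "z": the shift along the tool's x, y, z in m; "rx", "ry", "rz": the turn, a rotation vector about the tool's x, y, z in rad. A call has 1 to 12 rows; each row shifts and turns the commanded pose from where the row before left it, along the tool's axes as they then stand; what a row does not reach is not made up. A row lasts 1/8 s, in which the tool goes at most 62.5 mm and 10.7 degrees, less where a joint would pass 70% of its speed; a pose out of reach is approached as far as the arm can. A call is refused whole if a number of a shift passes 0.0625 or a number of a turn 0.188, either way. A call with a gripper value outside its range is refused whole. The fingers move at their own pace and stop on an object; "squeeze" is the grip in N (left out, the last holds). Time passes only in rows, so rows that do not move let the fingers close. It gives the time, the measured TCP pose, the force and the opening at its end, in the units of the state.
- env.observe(): the state, without advancing time (a new reading comes with each control period).
- optics.get_image(name): name is "scene" or "top" or "wrist"; returns a dict with "color" (400x640x3 uint8, blue, green, red), "range_z" (400x640 float32, m along the optical axis (not along the pixel's ray), 0 where there is no reading), "fov_y" (degrees; the focal length in pixels is half the picture's height over the tangent of half this angle, whatever the lens; pixels are square), "cx", "cy" (the principal point, pixels), "cam_to_world" (4x4, takes a point from camera to world coordinates). Camera axes: x right, y down, z forward; pixel columns grow to the right and rows downward; lengths in m; the calibration is good to about 2 mm. A picture is of the moment at which its call begins.
- order.close_job(): hands the job in, once; it reports no verdict.
Trained networks look in the newest picture that a camera, given by its name, has taken for a name from the list of things; names that differ only in an ending like _2 or _b are one class to them, and where a whole thing is asked for, a point or a joint stands for the part that bears it (a point fixed in the world has none). Each returns a list of dicts, best first, with "conf" (0 to 1); they miss things now and then, are a little off and sometimes report something else, mostly with a low value. They report only what shows in the picture. A call takes as long as a camera call. They do not tell look-alikes from the thing itself.
- finder.boxes_of(camera, thing): "point" ([x, y, z] in m, in world coordinates, good to about 4 mm: the middle of the surface that is visible of it).
The state is a dict: "time_s": time; "q": joint angles; "qvel": joint speeds; "joint_efforts": joint torques, N m; "position": TCP position; "tool_rot": TCP orientation; "ft_force": force on the tool from outside, world axes, zero at the start; "wrist_torque": the same for the moment, N m; "grip_width": finger opening in m.
Only numpy, scipy, OpenCV 4.12 (cv2) and the standard library are available. Lean on these libraries where they do the work, as an engineer would, in place of code of your own. Each camera call takes 0.05 s, during which the arm holds its last target.

## Task

The ring light's swing arm over the inspection table is locked by the bar handle on top of its post, and nobody knows whether that screw has a right-hand or a left-hand thread: feel which way it gives and turn it that way, about a quarter turn, until the arm is free. Then swing the arm well clear to one side, and move the lens tube from the inspection table into the tray, standing upright. Keep the tube upright throughout and leave the other loose things where they are; the arm stays swung clear and unlocked.

Things in the scene. Friction and masses are not known exactly. Their poses are not given: they have to be found in the camera images.
- lock_grip (a point): centre of the black bar handle on top of the post: bar 58 mm long (its own x axis), 14 mm thick (y), 22 mm high (z), this point 149 mm above the bench top. It turns about the vertical axis through this point and stays at its height; when tight it lies square to the arm. Below the bar there is 20 mm of free height round a stem (24 mm wide) down to a steel washer, and 29 mm to the arm
- lock_handle (a joint): bar handle angle in rad, counter-clockwise from above positive; 0 = tight. It turns one way only, to 1.6 rad at its end stop; the other way is stopped dead within 0.05 rad. Which way gives differs between starts and cannot be seen. Friction about 0.1 N m; it stays where left. Turning frees the lock pin hidden in the arm's hub; the arm is free beyond about 1.0 rad either way
- lamp_arm (a joint): angle of the swing arm about the post, in rad, counter-clockwise from above positive; 0 = ring light centred over the inspection table, where a pin locks it (about 0.03 rad of play). Once unlocked it swings both ways to 1.7 rad with a light friction (about 0.1 N m) and stays where it is left
- swing_grip (a point): grip point on the black upright peg on the swing arm, 117 mm from the post axis: peg 14 mm in diameter, this point 138 mm above the bench top, 16 mm below the peg's top and 29 mm above the arm's top face. Its horizontal offset from lock_grip gives the arm's direction
- lamp_centre (a point): centre of the ring light's lower face, 150 mm from the post axis and 89 mm above the bench top; black ring 84 mm outside, 52 mm inside, 14 mm high
- stage_top (a point): centre of the top face of the round grey inspection table, 64 mm in diameter, 20 mm above the bench top, on the stand's aluminium base plate (90 x 260 mm, 8 mm thick), 150 mm from the post axis
- tube_centre (a point): centre of the black lens tube, 30 mm in diameter and 45 mm high, open at both ends, standing on the inspection table under the ring light; its z axis is the tube's axis, this point 22.5 mm above its foot
- tray: plain square grey tray, 130 x 130 mm outside, rim 18 mm high, walls 4 mm thick; origin at the centre of its underside; its floor is 4 mm above the bench top, x and y axes along its sides. It stands firm
- mount: bystander: black kinematic mirror mount, 44 x 38 x 58 mm, origin at the centre of its underside
- case: bystander: white round lens case, 57 mm in diameter, 20 mm high, origin at the centre of its underside
- block: bystander: black finned beam block, 26 x 50 x 58 mm, origin at the centre of its underside
Not all that is in view belongs to the job. There is more than one size of the tray; the one meant has the size given above. Leave any pink look-alike of the part that bears tube_centre alone.

How it is judged:
By the outcome, as a careful person would: the job done as asked, in the order asked, and still so for the second after the job is handed in, with the robot touching nothing.
It also fails if it takes over 58 s, if anything falls off the work surface, if the arm or the gripper's body presses on something with over 40 N, if the wrist force passes 120 N, or if a joint passes its speed limit or range.

## Working session

There is one attempt and no reset: what is moved stays moved. The work goes in short steps, Python scripts to look and compute and a tool call to move; the robot and the scene stay as the last step left them, time stands still between calls to the robot, and variables do not carry over. Pictures are saved under pics/ and viewed, and the job is handed in when it is done.

Besides the shell and the picture viewer there is one more tool, called after "Request:" by a JSON object that holds its "api" and its "payload", one argument or row to a line. play_rows: Moves the arm, as the interface text tells. Its arguments: {"type":"object","properties":{"commands":{"type":"array"},"squeeze":{"type":"number"}},"required":["commands"]}

```bash
ls; mkdir -p pics
cat > h.py <<'E'
import numpy as np, cv2
from rig import env, optics, order, finder
def img(n,f=None):
    d=optics.get_image(n)
    if f: cv2.imwrite('pics/'+f,d['color'])
    return d
def pt(d,u,v,r=1):
    z=d['range_z'][v-r:v+r+1,u-r:u+r+1]; z=np.median(z[z>0])
    f=200/np.tan(np.radians(d['fov_y']/2))
    return (d['cam_to_world']@np.array([(u-d['cx'])*z/f,(v-d['cy'])*z/f,z,1]))[:3]
def cloud(d):
    z=d['range_z'];f=200/np.tan(np.radians(d['fov_y']/2))
    v,u=np.mgrid[:400,:640]
    P=np.stack([(u-d['cx'])*z/f,(v-d['cy'])*z/f,z,np.ones_like(z)],-1)@d['cam_to_world'].T
    P=P[...,:3]; P[z<=0]=np.nan
    return P
E
python3 - <<'E'
from h import *
np.set_printoptions(precision=4,suppress=True)
for n in ['top','scene']:
    d=img(n,n+'0.png'); np.save(n+'0.npy',cloud(d))
    print(n,d['cam_to_world'],d['fov_y'])
    for t in ['lock_grip','swing_grip','lamp_centre','stage_top','tube_centre','tray','mount','case','block']:
        print(t,[(np.round(b['point'],3).tolist(),round(b['conf'],2)) for b in finder.boxes_of(n,t)[:4]])
s=env.observe();print(s)
E
```

```text
pics
top [[-0.0301 -0.9859  0.1645  0.3736]
 [-0.9993  0.0258 -0.0283 -0.0339]
 [ 0.0236 -0.1653 -0.986   1.344 ]
 [ 0.      0.      0.      1.    ]] 42.907371819714136
lock_grip [([0.614, 0.11, 0.16], 0.61)]
swing_grip [([0.586, -0.003, 0.1], 0.63)]
lamp_centre [([0.589, -0.004, 0.101], 0.66)]
stage_top [([0.587, 0.039, 0.02], 0.76)]
tube_centre [([0.522, -0.265, 0.001], 0.7), ([0.576, -0.021, 0.056], 0.63)]
tray [([0.522, -0.264, 0.001], 0.78), ([0.379, 0.192, 0.001], 0.72), ([0.611, 0.109, 0.159], 0.72)]
mount [([0.764, -0.068, 0.044], 0.51)]
case [([0.412, 0.02, 0.018], 0.59)]
block [([0.703, -0.24, 0.056], 0.81), ([0.612, 0.112, 0.157], 0.74)]
scene [[-0.8568 -0.1997  0.4754  0.1756]
 [-0.5155  0.3515 -0.7814  0.657 ]
 [-0.0111 -0.9146 -0.4041  0.4914]
 [ 0.      0.      0.      1.    ]] 52.51849038026813
lock_grip [([0.604, 0.121, 0.15], 0.87), ([0.771, -0.046, 0.05], 0.63)]
swing_grip [([0.585, 0.009, 0.102], 0.67)]
lamp_centre [([0.583, 0.012, 0.107], 0.95)]
stage_top [([0.588, 0.08, 0.027], 0.68)]
tube_centre [([0.566, -0.009, 0.045], 0.78), ([0.464, -0.076, 0.034], 0.69)]
tray [([0.519, -0.259, 0.005], 0.66), ([0.378, 0.192, 0.002], 0.58)]
mount [([0.609, 0.118, 0.156], 0.65), ([0.772, -0.049, 0.051], 0.53)]
case [([0.406, 0.03, 0.018], 0.86)]
block [([0.696, -0.232, 0.042], 0.76)]
{'time_s': 1.0, 'q': array([-85.0437,  21.8069,  74.3371,  -0.0017,  83.8583, -12.3338]), 'qvel': array([-0.0462,  0.0563, -0.059 ,  0.0492, -0.1627,  0.0115]), 'joint_efforts': array([  0.0012, -44.8334, -23.146 ,  -0.0002,   0.0005,   0.    ]), 'position': array([ 0.1635, -0.5251,  0.2078]), 'tool_rot': array([[ 0.9548,  0.2972, -0.    ],
       [ 0.2972, -0.9548,  0.    ],
       [-0.    , -0.    , -1.    ]]), 'ft_force': array([ 0.6208, -0.4684,  0.3961]), 'wrist_torque': array([ 0.0635, -0.0098, -0.0026]), 'grip_width': 0.08544757772514955}
```

View pics/top0.png

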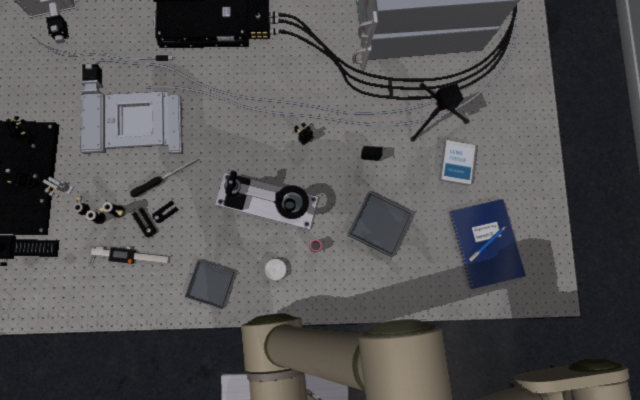

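View pics/scene0.png

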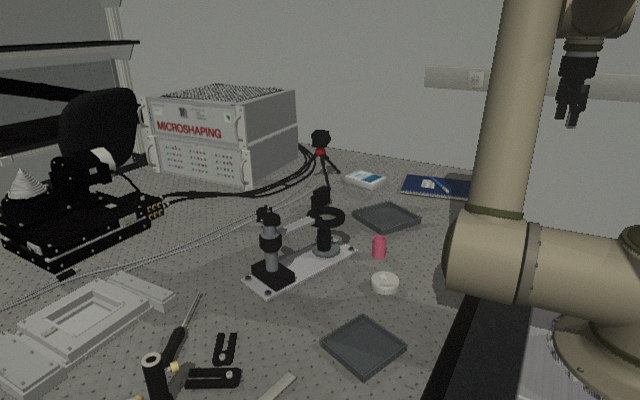

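Run:
```python
from h import *
np.set_printoptions(precision=4,suppress=True)
for n in ['top','scene']:
    P=np.load(n+'0.npy'); c=cv2.imread(f'pics/{n}0.png')
    def sel(x0,x1,y0,y1,z0,z1):
        m=(P[...,0]>x0)&(P[...,0]<x1)&(P[...,1]>y0)&(P[...,1]<y1)&(P[...,2]>z0)&(P[...,2]<z1); return P[m]
    print(n)
    for nm,b in dict(bar=(.54,.68,.05,.18,.145,.18),ring=(.5,.66,-.08,.07,.085,.115),peg=(.5,.7,-.08,.08,.125,.175),stage=(.5,.66,-.08,.07,.014,.026),tubetop=(.5,.66,-.08,.07,.055,.075),tray=(.42,.62,-.36,-.16,.012,.03),tray2=(.3,.48,.1,.3,.012,.03),arm=(.5,.7,-.05,.12,.10,.122)).items():
        q=sel(*b)
        if len(q)<4: print(nm,len(q)); continue
        print(nm,len(q),q.mean(0),q.min(0),q.max(0),end=' ')
        r=cv2.minAreaRect((q[:,:2]*1000).astype(np.float32)); print(np.round(r[0],1),np.round(r[1],1),round(r[2],1))
c=cv2.imread('pics/top0.png')[150:270,190:430]; cv2.imwrite('pics/tz.png',cv2.resize(c,None,fx=3.3,fy=3.3,interpolation=cv2.INTER_CUBIC))
c=cv2.imread('pics/scene0.png')[180:300,230:430]; cv2.imwrite('pics/sz.png',cv2.resize(c,None,fx=4,fy=4,interpolation=cv2.INTER_CUBIC))
```

```text
top
bar 158 [0.6107 0.1117 0.157 ] [0.5839 0.0991 0.1462] [0.6408 0.1249 0.1652] [611.9 112.2] [14.9 57.8] 73.4
ring 796 [ 0.5756 -0.0098  0.1039] [ 0.5287 -0.0726  0.0863] [0.6124 0.0699 0.1147] [570.1  -1.6] [ 83.8 142.1] 1.0
peg 41 [0.5788 0.     0.1506] [ 0.5727 -0.0072  0.1283] [0.5852 0.0071 0.157 ] [579.   -0.1] [12.5 14.3] 0.1
stage 188 [ 0.5798 -0.0343  0.0191] [ 0.52   -0.0706  0.0141] [ 0.5999 -0.0062  0.0258] [567.  -47.9] [93.  47.4] 52.6
tubetop 45 [ 0.5705 -0.0249  0.063 ] [ 0.5558 -0.0379  0.056 ] [ 0.5857 -0.0097  0.0695] [571.  -25.2] [29.  28.8] 15.6
tray 314 [ 0.5187 -0.2642  0.0168] [ 0.4327 -0.3491  0.0121] [ 0.606  -0.177   0.0257] [ 519.1 -262.9] [130.  130.6] 61.7
tray2 100 [0.3767 0.1835 0.0142] [0.3138 0.126  0.0121] [0.4372 0.2467 0.0198] [376.1 186.4] [100.1  99.7] 71.1
arm 708 [0.5857 0.0308 0.1068] [ 0.5287 -0.0495  0.1001] [0.6305 0.1164 0.122 ] [582.7  29.7] [173.4  80.8] 78.3
scene
bar 222 [0.6079 0.1183 0.1547] [0.583 0.101 0.145] [0.6393 0.1274 0.1615] [611.  115.1] [13.9 57.5] 73.3
ring 784 [ 0.5688 -0.004   0.1022] [ 0.5277 -0.0721  0.0887] [0.6096 0.0698 0.115 ] [568.4  -1.3] [ 81.9 141.8] 0.6
peg 100 [0.5776 0.0041 0.1417] [ 0.5718 -0.0074  0.1258] [0.5865 0.0096 0.1551] [579.4   1.8] [14.5 15.1] 32.0
stage 256 [ 0.5625 -0.0226  0.0195] [ 0.5205 -0.0663  0.014 ] [0.6013 0.0017 0.0253] [559.2 -31.2] [84.1 63.7] 5.8
tubetop 107 [ 0.5695 -0.0221  0.0608] [ 0.5555 -0.04    0.0551] [ 0.5858 -0.0074  0.0668] [570.5 -22.7] [30.  30.2] 68.6
tray 342 [ 0.5149 -0.2561  0.0157] [ 0.4331 -0.3485  0.012 ] [ 0.6045 -0.1744  0.019 ] [ 518.3 -260.7] [132.4 133.2] 61.1
tray2 426 [0.3724 0.1933 0.0135] [0.3133 0.1247 0.012 ] [0.4381 0.2519 0.0165] [376.1 187.8] [102.1 101.6] 70.9
arm 673 [0.5804 0.0377 0.1071] [ 0.5288 -0.0498  0.1   ] [0.63   0.1198 0.122 ] [578.1  35. ] [177.   80.2] 81.8
```

View pics/tz.png

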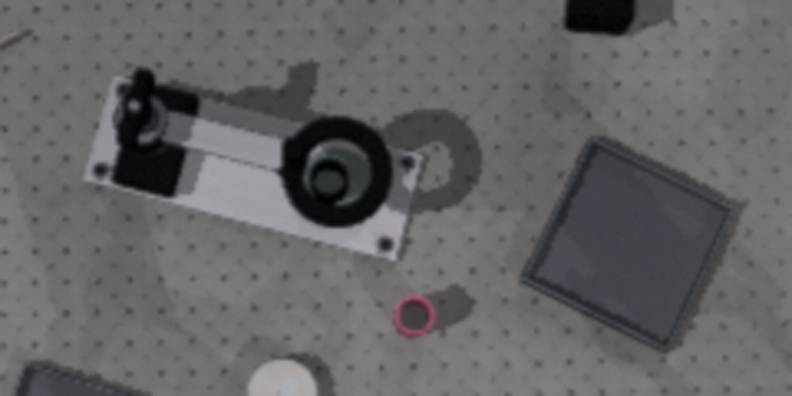

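View pics/sz.png

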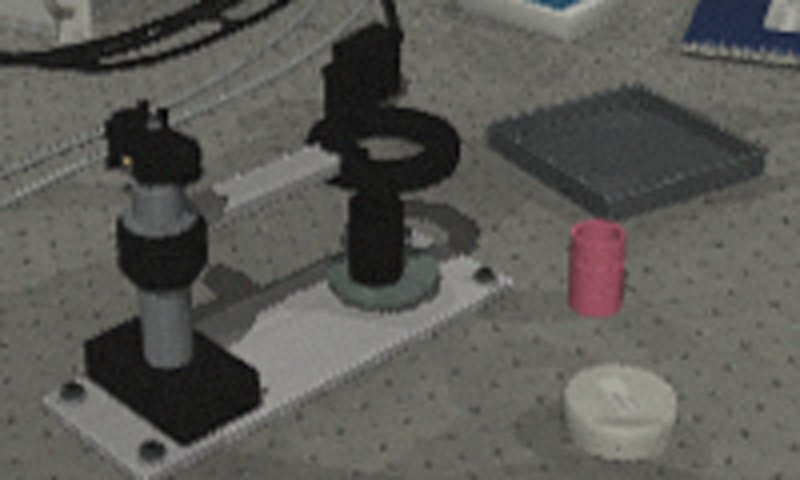

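```bash
cat >> h.py <<'E'
import json
def yaw(R): return np.arctan2(R[1,0],R[0,0])
def plan(pts,yw,n,start=None,grip=-1,up=True):
    """pts final xyz, yaw of tool x (rad world), n rows; straight line"""
    s=env.observe(); p=np.array(s['position']) if start is None else np.array(start[0]); a=yaw(s['tool_rot']) if start is None else start[1]
    p=np.array(p,float); pts=np.array(pts,float); da=yw-a
    rows=[];
    for i in range(n):
        t=p+(pts-p)/(n-i); ta=a+(yw-a)/(n-i)
        R=np.array([[np.cos(a),np.sin(a),0],[np.sin(a),-np.cos(a),0],[0,0,-1]])
        d=np.round(R.T@(t-p),3); r=round(-(ta-a),3)
        rows.append({"x":d[0],"y":d[1],"z":d[2],"rz":r,"grip":grip})
        p=p+R@d; a=a-r
    for k in range(0,n,12): print(json.dumps(rows[k:k+12]).replace('-0.0,','0,'))
    print('end',np.round(p,4),round(a,4)); return p,a
def st():
    s=env.observe(); print(round(s['time_s'],2),'p',np.round(s['position'],4),'yaw',round(yaw(s['tool_rot']),4),'zt',np.round(s['tool_rot'][:,2],3),'F',np.round(s['ft_force'],2),'T',np.round(s['wrist_torque'],3),'w',round(s['grip_width'],4),'q',np.round(s['q'],1)); return s
E
python3 - <<'E'
from h import *
st(); plan([.6115,.1135,.225],np.radians(164),20,grip=-1)
E
```

```text
1.0 p [ 0.1635 -0.5251  0.2078] yaw 0.3018 zt [-0.  0. -1.] F [ 0.62 -0.47  0.4 ] T [ 0.063 -0.01  -0.003] w 0.0854 q [-85.   21.8  74.3  -0.   83.9 -12.3]
[{"x": 0.031, "y": -0.024, "z": -0.001, "rz": -0.128, "grip": -1}, {"x": 0.034, "y": -0.02, "z": -0.001, "rz": -0.128, "grip": -1}, {"x": 0.036, "y": -0.015, "z": -0.001, "rz": -0.128, "grip": -1}, {"x": 0.038, "y": -0.011, "z": -0.001, "rz": -0.128, "grip": -1}, {"x": 0.039, "y": -0.006, "z": -0.001, "rz": -0.128, "grip": -1}, {"x": 0.039, "y": -0.001, "z": -0.001, "rz": -0.128, "grip": -1}, {"x": 0.039, "y": 0.004, "z": -0.001, "rz": -0.128, "grip": -1}, {"x": 0.038, "y": 0.009, "z": -0.001, "rz": -0.128, "grip": -1}, {"x": 0.036, "y": 0.014, "z": -0.001, "rz": -0.128, "grip": -1}, {"x": 0.034, "y": 0.019, "z": -0.001, "rz": -0.128, "grip": -1}, {"x": 0.032, "y": 0.023, "z": -0.001, "rz": -0.128, "grip": -1}, {"x": 0.028, "y": 0.027, "z": -0.001, "rz": -0.128, "grip": -1}]
[{"x": 0.025, "y": 0.03, "z": -0.001, "rz": -0.128, "grip": -1}, {"x": 0.021, "y": 0.033, "z": -0.001, "rz": -0.128, "grip": -1}, {"x": 0.016, "y": 0.035, "z": -0.001, "rz": -0.128, "grip": -1}, {"x": 0.012, "y": 0.037, "z": 0, "rz": -0.128, "grip": -1}, {"x": 0.007, "y": 0.038, "z": -0.001, "rz": -0.128, "grip": -1}, {"x": 0.002, "y": 0.039, "z": 0, "rz": -0.128, "grip": -1}, {"x": -0.003, "y": 0.038, "z": -0.001, "rz": -0.128, "grip": -1}, {"x": -0.008, "y": 0.038, "z": 0, "rz": -0.129, "grip": -1}]
end [0.6114 0.1134 0.2248] 2.8628
```

Request:
{"api": "play_rows", "payload": {
  "commands": [
    {"x": 0.031,"y": -0.024,"z": -0.001,"rz": -0.128,"grip": -1},
    {"x": 0.034,"y": -0.02,"z": -0.001,"rz": -0.128,"grip": -1},
    {"x": 0.036,"y": -0.015,"z": -0.001,"rz": -0.128,"grip": -1},
    {"x": 0.038,"y": -0.011,"z": -0.001,"rz": -0.128,"grip": -1},
    {"x": 0.039,"y": -0.006,"z": -0.001,"rz": -0.128,"grip": -1},
    {"x": 0.039,"y": -0.001,"z": -0.001,"rz": -0.128,"grip": -1},
    {"x": 0.039,"y": 0.004,"z": -0.001,"rz": -0.128,"grip": -1},
    {"x": 0.038,"y": 0.009,"z": -0.001,"rz": -0.128,"grip": -1},
    {"x": 0.036,"y": 0.014,"z": -0.001,"rz": -0.128,"grip": -1},
    {"x": 0.034,"y": 0.019,"z": -0.001,"rz": -0.128,"grip": -1},
    {"x": 0.032,"y": 0.023,"z": -0.001,"rz": -0.128,"grip": -1},
    {"x": 0.028,"y": 0.027,"z": -0.001,"rz": -0.128,"grip": -1}
  ]
}}

```text
invalid input at $.commands[0]: expected keys grip, x, y, z, rx, ry, rz
```

Request:
{"api": "play_rows", "payload": {
  "commands": [
    {"x": 0.025,"y": 0.03,"z": -0.001,"rz": -0.128,"grip": -1},
    {"x": 0.021,"y": 0.033,"z": -0.001,"rz": -0.128,"grip": -1},
    {"x": 0.016,"y": 0.035,"z": -0.001,"rz": -0.128,"grip": -1},
    {"x": 0.012,"y": 0.037,"z": 0,"rz": -0.128,"grip": -1},
    {"x": 0.007,"y": 0.038,"z": -0.001,"rz": -0.128,"grip": -1},
    {"x": 0.002,"y": 0.039,"z": 0,"rz": -0.128,"grip": -1},
    {"x": -0.003,"y": 0.038,"z": -0.001,"rz": -0.128,"grip": -1},
    {"x": -0.008,"y": 0.038,"z": 0,"rz": -0.129,"grip": -1},
    {"grip": -1}
  ]
}}

```text
invalid input at $.commands[0]: expected keys grip, x, y, z, rx, ry, rz
```

Run:
```python
from h import *
np.set_printoptions(precision=4,suppress=True)
st()
d=img('wrist','w1.png'); P=cloud(d)
for z0,z1 in [(.15,.17),(.155,.165)]:
    m=(P[...,2]>z0)&(P[...,2]<z1)&(abs(P[...,0]-.6115)<.05)&(abs(P[...,1]-.1135)<.05); q=P[m]
    print(len(q)); 
    if len(q): r=cv2.minAreaRect((q[:,:2]*1000).astype(np.float32)); print(q.mean(0),r)
```

```text
1.0 p [ 0.1635 -0.5251  0.2078] yaw 0.3018 zt [-0.  0. -1.] F [ 0.62 -0.47  0.4 ] T [ 0.063 -0.01  -0.003] w 0.0854 q [-85.   21.8  74.3  -0.   83.9 -12.3]
0
0
```

View pics/w1.png

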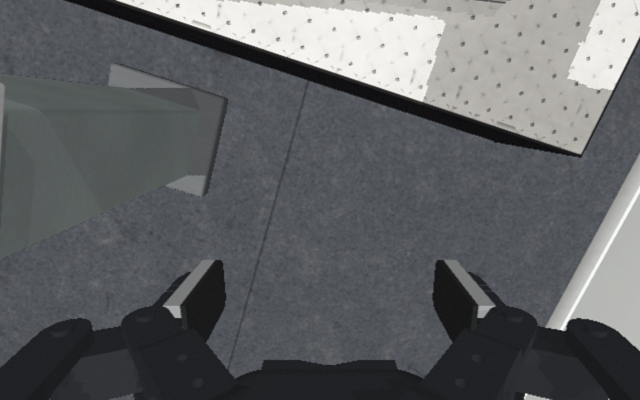

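Request:
{"api": "play_rows", "payload": {
  "commands": [
    {"x": 0.031,"y": -0.024,"z": -0.001,"rx": 0,"ry": 0,"rz": -0.128,"grip": -1},
    {"x": 0.034,"y": -0.02,"z": -0.001,"rx": 0,"ry": 0,"rz": -0.128,"grip": -1},
    {"x": 0.036,"y": -0.015,"z": -0.001,"rx": 0,"ry": 0,"rz": -0.128,"grip": -1},
    {"x": 0.038,"y": -0.011,"z": -0.001,"rx": 0,"ry": 0,"rz": -0.128,"grip": -1},
    {"x": 0.039,"y": -0.006,"z": -0.001,"rx": 0,"ry": 0,"rz": -0.128,"grip": -1},
    {"x": 0.039,"y": -0.001,"z": -0.001,"rx": 0,"ry": 0,"rz": -0.128,"grip": -1},
    {"x": 0.039,"y": 0.004,"z": -0.001,"rx": 0,"ry": 0,"rz": -0.128,"grip": -1},
    {"x": 0.038,"y": 0.009,"z": -0.001,"rx": 0,"ry": 0,"rz": -0.128,"grip": -1},
    {"x": 0.036,"y": 0.014,"z": -0.001,"rx": 0,"ry": 0,"rz": -0.128,"grip": -1},
    {"x": 0.034,"y": 0.019,"z": -0.001,"rx": 0,"ry": 0,"rz": -0.128,"grip": -1},
    {"x": 0.032,"y": 0.023,"z": -0.001,"rx": 0,"ry": 0,"rz": -0.128,"grip": -1},
    {"x": 0.028,"y": 0.027,"z": -0.001,"rx": 0,"ry": 0,"rz": -0.128,"grip": -1}
  ]
}}

```text
time_s: 2.55
position: [0.4339, -0.1394, 0.22]
tool_rot: [[-0.268, 0.963, 0.0], [0.963, 0.268, -0.0], [-0.0, 0.0, -1.0]]
ft_force: [0.0, -0.3, -0.1]
grip_width: 0.0852
```

Request:
{"api": "play_rows", "payload": {
  "commands": [
    {"x": 0.025,"y": 0.03,"z": -0.001,"rx": 0,"ry": 0,"rz": -0.128,"grip": -1},
    {"x": 0.021,"y": 0.033,"z": -0.001,"rx": 0,"ry": 0,"rz": -0.128,"grip": -1},
    {"x": 0.016,"y": 0.035,"z": -0.001,"rx": 0,"ry": 0,"rz": -0.128,"grip": -1},
    {"x": 0.012,"y": 0.037,"z": 0,"rx": 0,"ry": 0,"rz": -0.128,"grip": -1},
    {"x": 0.007,"y": 0.038,"z": -0.001,"rx": 0,"ry": 0,"rz": -0.128,"grip": -1},
    {"x": 0.002,"y": 0.039,"z": 0,"rx": 0,"ry": 0,"rz": -0.128,"grip": -1},
    {"x": -0.003,"y": 0.038,"z": -0.001,"rx": 0,"ry": 0,"rz": -0.128,"grip": -1},
    {"x": -0.008,"y": 0.038,"z": 0,"rx": 0,"ry": 0,"rz": -0.129,"grip": -1},
    {"x": 0,"y": 0,"z": 0,"rx": 0,"ry": 0,"rz": 0,"grip": -1}
  ]
}}

```text
time_s: 3.68
position: [0.6121, 0.1153, 0.224]
tool_rot: [[-0.962, 0.272, -0.001], [0.272, 0.962, 0.0], [0.001, 0.0, -1.0]]
ft_force: [-0.5, -1.0, -0.1]
grip_width: 0.0855
```

```bash
cat > w.py <<'E'
from h import *
import sys
np.set_printoptions(precision=4,suppress=True)
st()
d=img('wrist',sys.argv[1]); P=cloud(d)
for z0,z1 in [(.15,.17),(.155,.165)]:
    m=(P[...,2]>z0)&(P[...,2]<z1)&(abs(P[...,0]-.6115)<.05)&(abs(P[...,1]-.1135)<.05); q=P[m]
    print(len(q)); 
    if len(q): r=cv2.minAreaRect((q[:,:2]*1000).astype(np.float32)); print(q.mean(0),r)
E
python3 w.py w2.png
```

```text
3.67 p [0.6121 0.1153 0.224 ] yaw 2.8662 zt [-0.001  0.    -1.   ] F [-0.48 -0.99 -0.05] T [-0.045  0.072 -0.049] w 0.0855 q [ -0.2  28.8  60.    0.   91.2 -74.4]
1593
[0.6111 0.1152 0.1594] ((612.4925537109375, 114.88548278808594), (13.813118934631348, 56.80910110473633), 73.84217071533203)
1572
[0.6114 0.1151 0.1595] ((612.490478515625, 114.88137817382812), (13.680586814880371, 56.81708908081055), 73.70283508300781)
```

View pics/w2.png

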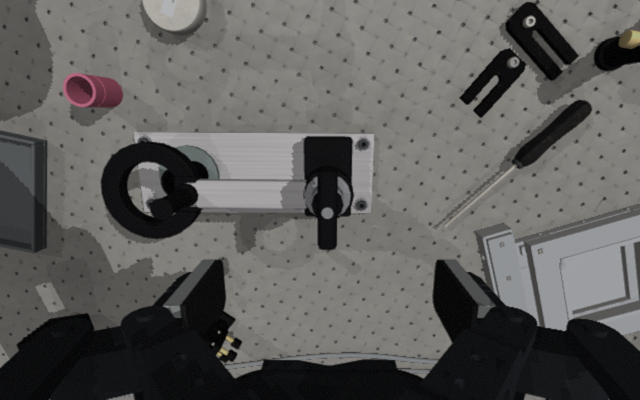

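Request:
{"api": "play_rows", "payload": {
  "commands": [
    {"x": 0,"y": 0,"z": 0.04,"rx": 0,"ry": 0,"rz": 0.007,"grip": -1},
    {"x": 0,"y": 0,"z": 0.04,"rx": 0,"ry": 0,"rz": 0,"grip": -0.5},
    {"x": 0,"y": 0,"z": 0,"rx": 0,"ry": 0,"rz": 0,"grip": 0.3},
    {"x": 0,"y": 0,"z": 0,"rx": 0,"ry": 0,"rz": 0,"grip": 1},
    {"x": 0,"y": 0,"z": 0,"rx": 0,"ry": 0,"rz": 0,"grip": 1},
    {"x": 0,"y": 0,"z": 0,"rx": 0,"ry": 0,"rz": 0,"grip": 1},
    {"x": 0,"y": 0,"z": 0,"rx": 0,"ry": 0,"rz": 0,"grip": 1}
  ],
  "squeeze": 40
}}

```text
time_s: 4.6
position: [0.6116, 0.1134, 0.1453]
tool_rot: [[-0.959, 0.282, 0.001], [0.282, 0.959, -0.0], [-0.001, 0.0, -1.0]]
ft_force: [-0.0, 0.1, 0.6]
grip_width: -0.0002
```

```bash
python3 -c "
from h import *
st()"
```

```text
4.6 p [0.6116 0.1134 0.1453] yaw 2.8558 zt [ 0.001 -0.    -1.   ] F [-0.03  0.05  0.57] T [ 0.013 -0.018  0.032] w -0.0002 q [ -0.4  31.7  68.   -0.   80.2 -74. ]
```

Run:
```python
from h import *
st()
img('wrist','w3.png'); d=img('scene'); c=d['color'][60:260,180:440]; cv2.imwrite('pics/s3.png',cv2.resize(c,None,fx=3,fy=3))
```

```text
4.6 p [0.6116 0.1134 0.1453] yaw 2.8558 zt [ 0.001 -0.    -1.   ] F [-0.03  0.05  0.57] T [ 0.013 -0.018  0.032] w -0.0002 q [ -0.4  31.7  68.   -0.   80.2 -74. ]
```

View pics/w3.png

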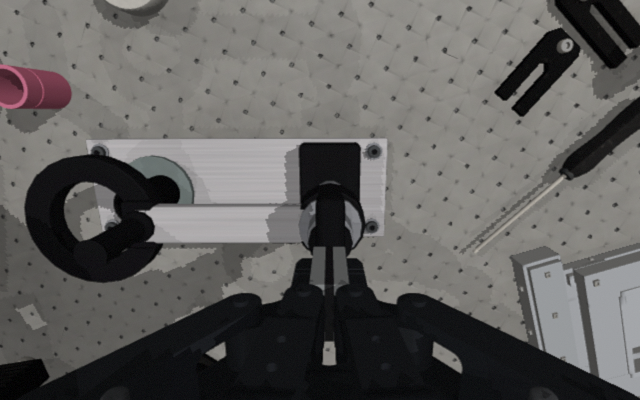

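View pics/s3.png

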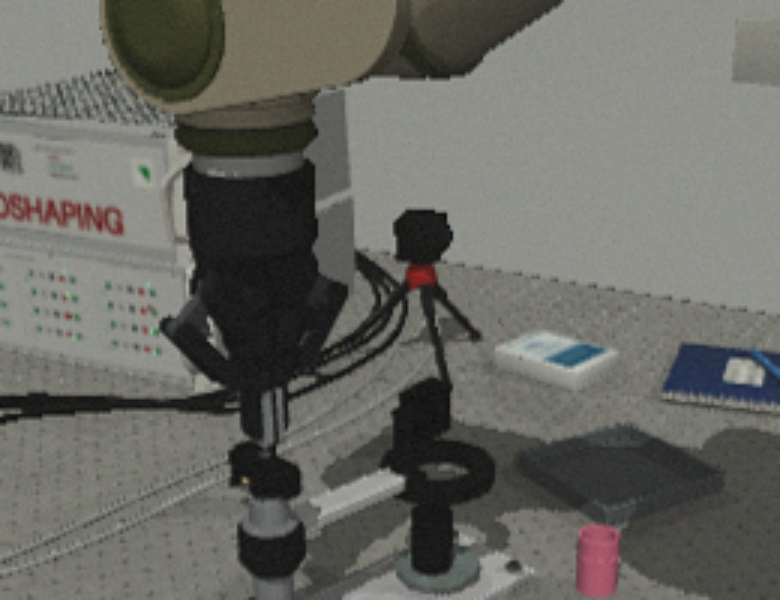

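```bash
python3 w.py w4.png
python3 - <<'E'
from h import *
d=img('scene'); f=200/np.tan(np.radians(d['fov_y']/2))
def proj(d,p):
    q=np.linalg.inv(d['cam_to_world'])@np.r_[p,1]; return d['cx']+f*q[0]/q[2],d['cy']+f*q[1]/q[2],q[2]
for p in [(.6116,.1134,.1453),(.6116,.1134,.1313),(.6116,.1134,.1503),(.6125,.1149,.149)]:
    u,v,z=proj(d,p); print(p,round(u),round(v),'crop',round((u-180)*3),round((v-60)*3),z)
for (u,v) in [(268,195),(268,200),(270,205),(272,218),(270,188)]: print(u,v,pt(d,u,v))
P=cloud(d)
c=cv2.resize(d['color'][160:260,220:320],None,fx=6,fy=6,interpolation=cv2.INTER_NEAREST); cv2.imwrite('pics/s5.png',c)
E
```

```text
4.7 p [0.6115 0.1134 0.145 ] yaw 2.8558 zt [ 0.  0. -1.] F [ 0.97 -0.17  0.19] T [ 0.03   0.004 -0.009] w -0.0003 q [ -0.4  31.7  68.    0.   80.2 -74. ]
1496
[0.5954 0.1198 0.159 ] ((596.5870361328125, 119.45543670654297), (13.821091651916504, 24.111196517944336), 73.53028106689453)
1433
[0.5958 0.1197 0.1593] ((596.65380859375, 119.51521301269531), (13.829252243041992, 23.923114776611328), 73.13999938964844)
(0.6116, 0.1134, 0.1453) 269 218 crop 266 475 0.7719256830528168
(0.6116, 0.1134, 0.1313) 269 225 crop 267 494 0.7775837299488169
(0.6116, 0.1134, 0.1503) 269 216 crop 266 468 0.7699049520185312
(0.6125, 0.1149, 0.149) 268 217 crop 263 470 0.7696860415023948
268 195 [0.6039969  0.12044199 0.19790758]
268 200 [0.60414965 0.12118273 0.18814197]
270 205 [0.6018331  0.11915226 0.17773436]
272 218 [0.59448594 0.12490659 0.15520608]
270 188 [0.60432215 0.11290863 0.2089834 ]
```

View pics/s5.png

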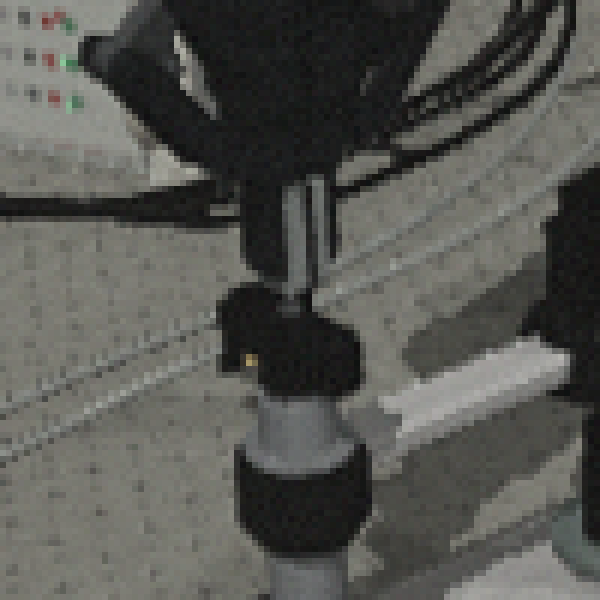

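Run:
```python
from h import *
np.set_printoptions(precision=4,suppress=True)
d=img('wrist'); P=cloud(d)
for v in [215,230,240,246,252,260,275,300,340]:
    print(v,[(u,np.round(P[v,u]*1000).tolist()) for u in range(300,365,8)])
c=cv2.resize(d['color'][170:380,240:420],None,fx=3,fy=2.8); c=cv2.convertScaleAbs(c,alpha=2,beta=20); cv2.imwrite('pics/w6.png',c)
```

```text
215 [(300, [602.0, 99.0, 109.0]), (308, [602.0, 105.0, 113.0]), (316, [591.0, 115.0, 157.0]), (324, [592.0, 118.0, 160.0]), (332, [592.0, 122.0, 160.0]), (340, [593.0, 125.0, 160.0]), (348, [608.0, 127.0, 114.0]), (356, [610.0, 132.0, 113.0]), (364, [644.0, 138.0, 8.0])]
230 [(300, [610.0, 97.0, 113.0]), (308, [605.0, 105.0, 131.0]), (316, [598.0, 112.0, 157.0]), (324, [598.0, 116.0, 161.0]), (332, [600.0, 120.0, 159.0]), (340, [601.0, 123.0, 159.0]), (348, [609.0, 126.0, 137.0]), (356, [619.0, 129.0, 114.0]), (364, [622.0, 134.0, 108.0])]
240 [(300, [617.0, 94.0, 108.0]), (308, [608.0, 104.0, 139.0]), (316, [603.0, 111.0, 157.0]), (324, [603.0, 115.0, 160.0]), (332, [604.0, 118.0, 160.0]), (340, [605.0, 122.0, 160.0]), (348, [614.0, 124.0, 139.0]), (356, [625.0, 128.0, 113.0]), (364, [671.0, 132.0, 0.0])]
246 [(300, [659.0, 72.0, 1.0]), (308, [611.0, 103.0, 140.0]), (316, [606.0, 110.0, 157.0]), (324, [606.0, 114.0, 159.0]), (332, [607.0, 118.0, 161.0]), (340, [609.0, 121.0, 158.0]), (348, [617.0, 124.0, 141.0]), (356, [631.0, 127.0, 109.0]), (364, [677.0, 130.0, -0.0])]
252 [(300, 
[... 656 characters left out ...]
 (332, [603.0, 119.0, 199.0]), (340, [603.0, 121.0, 199.0]), (348, [607.0, 123.0, 192.0]), (356, [609.0, 126.0, 191.0]), (364, [609.0, 129.0, 192.0])]
300 [(300, [599.0, 109.0, 217.0]), (308, [599.0, 112.0, 218.0]), (316, [600.0, 114.0, 217.0]), (324, [607.0, 114.0, 207.0]), (332, [607.0, 117.0, 207.0]), (340, [603.0, 121.0, 217.0]), (348, [603.0, 123.0, 218.0]), (356, [603.0, 126.0, 218.0]), (364, [604.0, 128.0, 217.0])]
340 [(300, [595.0, 113.0, 243.0]), (308, [596.0, 114.0, 242.0]), (316, [613.0, 110.0, 218.0]), (324, [622.0, 110.0, 206.0]), (332, [623.0, 113.0, 206.0]), (340, [616.0, 117.0, 217.0]), (348, [599.0, 123.0, 241.0]), (356, [598.0, 125.0, 243.0]), (364, [598.0, 127.0, 244.0])]
```

View pics/w6.png

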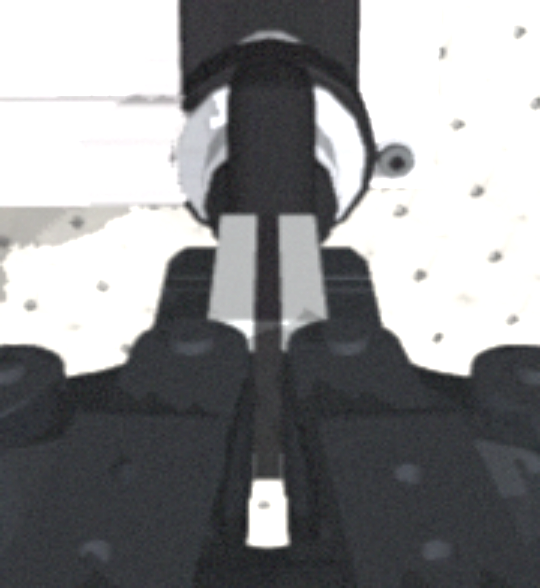

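Run:
```python
from h import *
np.set_printoptions(precision=4,suppress=True)
P=np.load('scene0.npy')
m=(np.hypot(P[...,0]-.163,P[...,1]+.525)<.08)&(P[...,2]>.1)
print(m.sum(), np.nanmin(P[m],0),np.nanmax(P[m],0)); q=P[m]; print(q[np.argsort(q[:,2])[:6]])
d=img('scene'); P=cloud(d); 
for v in range(196,226,2): print(v,[np.round(P[v,u]*1000).tolist() for u in (262,266,269,272,276)])
s=st()
d=img('top'); P=cloud(d); f=200/np.tan(np.radians(d['fov_y']/2))
```

```text
2991 [ 0.1018 -0.5899  0.2439] [ 0.2221 -0.4492  0.5245]
[[ 0.1527 -0.4817  0.2439]
 [ 0.1549 -0.4766  0.2448]
 [ 0.1446 -0.4817  0.2449]
 [ 0.1467 -0.4805  0.2449]
 [ 0.1426 -0.4818  0.2451]
 [ 0.1405 -0.4829  0.2451]]
196 [[614.0, 126.0, 196.0], [608.0, 121.0, 195.0], [603.0, 120.0, 196.0], [600.0, 114.0, 194.0], [869.0, -250.0, -1.0]]
198 [[615.0, 125.0, 191.0], [609.0, 121.0, 191.0], [603.0, 119.0, 191.0], [600.0, 114.0, 190.0], [859.0, -236.0, -1.0]]
200 [[614.0, 126.0, 188.0], [608.0, 123.0, 188.0], [603.0, 119.0, 188.0], [601.0, 113.0, 186.0], [848.0, -222.0, 1.0]]
202 [[617.0, 124.0, 182.0], [606.0, 125.0, 185.0], [603.0, 120.0, 184.0], [602.0, 113.0, 181.0], [842.0, -213.0, -1.0]]
204 [[614.0, 127.0, 180.0], [608.0, 122.0, 180.0], [603.0, 121.0, 180.0], [602.0, 113.0, 177.0], [828.0, -194.0, 3.0]]
206 [[860.0, -169.0, -0.0], [608.0, 123.0, 176.0], [602.0, 122.0, 177.0], [601.0, 115.0, 174.0], [826.0, -192.0, -2.0]]
208 [[632.0, 106.0, 159.0], [612.0, 118.0, 169.0], [602.0, 122.0, 173.0], [826.0, -172.0, -0.0], [807.0, -166.0, 7.0]]
210 [[627.0, 113.0, 159.0], [619.0, 110.0, 
[... 359 characters left out ...]
3.0], [603.0, 123.0, 156.0], [595.0, 124.0, 159.0], [588.0, 121.0, 159.0]]
218 [[627.0, 115.0, 143.0], [613.0, 119.0, 148.0], [604.0, 122.0, 152.0], [595.0, 125.0, 155.0], [586.0, 124.0, 157.0]]
220 [[765.0, -51.0, 31.0], [614.0, 119.0, 144.0], [603.0, 123.0, 148.0], [595.0, 125.0, 151.0], [587.0, 123.0, 152.0]]
222 [[798.0, -90.0, -1.0], [614.0, 119.0, 140.0], [604.0, 123.0, 144.0], [596.0, 124.0, 146.0], [586.0, 124.0, 149.0]]
224 [[nan, nan, nan], [610.0, 125.0, 139.0], [605.0, 121.0, 138.0], [595.0, 125.0, 142.0], [586.0, 125.0, 145.0]]
4.9 p [0.6114 0.1134 0.1448] yaw 2.8558 zt [-0.  0. -1.] F [-0.38  0.39 -0.44] T [ 0.031  0.025 -0.035] w -0.0001 q [ -0.4  31.7  68.1   0.   80.2 -74. ]
```

Run:
```python
from h import *
np.set_printoptions(precision=3,suppress=True)
d=img('scene'); P=cloud(d)
ax=np.array([.282,.959]); ay=np.array([-.959,.282])
for z in np.arange(.165,.36,.008):
    m=(abs(P[...,2]-z)<.004)&(np.hypot(P[...,0]-.612,P[...,1]-.114)<.1)
    q=P[m][:,:2]-[.612,.114]
    if len(q): print(round(z,3),len(q),'jaw',np.percentile(q@ax,[1,99]),'x',np.percentile(q@ay,[1,99]))
c=d['color'][60:240,180:360]; cv2.imwrite('pics/s7.png',cv2.convertScaleAbs(cv2.resize(c,None,fx=3.3,fy=3.3),alpha=2,beta=20))
```

```text
0.165 4 jaw [0.003 0.006] x [-0.     0.008]
0.173 36 jaw [-0.011  0.011] x [-0.006  0.012]
0.181 61 jaw [-0.014  0.012] x [-0.007  0.012]
0.189 65 jaw [-0.014  0.013] x [-0.006  0.013]
0.197 64 jaw [-0.015  0.013] x [-0.004  0.012]
0.205 56 jaw [-0.014  0.014] x [-0.007  0.012]
0.213 87 jaw [-0.03   0.029] x [-0.006  0.014]
0.221 177 jaw [-0.039  0.036] x [-0.01   0.014]
0.229 155 jaw [-0.043  0.042] x [-0.012  0.016]
0.237 190 jaw [-0.048  0.048] x [-0.016  0.018]
0.245 201 jaw [-0.054  0.055] x [-0.011  0.018]
0.253 248 jaw [-0.058  0.059] x [-0.011  0.018]
0.261 268 jaw [-0.058  0.06 ] x [-0.009  0.02 ]
0.269 205 jaw [-0.049  0.049] x [-0.004  0.02 ]
0.277 213 jaw [-0.04   0.041] x [-0.006  0.02 ]
0.285 170 jaw [-0.038  0.038] x [-0.007  0.013]
0.293 73 jaw [-0.012  0.037] x [-0.007  0.035]
0.301 186 jaw [-0.027  0.037] x [-0.012  0.038]
0.309 206 jaw [-0.028  0.036] x [-0.015  0.038]
0.317 204 jaw [-0.024  0.036] x [-0.012  0.038]
0.325 208 jaw [-0.024  0.036] x [-0.011  0.039]
0.333 208 jaw [-0.026  0.036] x [-0.013  0.038]
0.341 254 jaw [-0.032  0.035] x [-0.023  0.038]
0.349 170 jaw [-0.021  0.03 ] x [-0.01   0.032]
0.357 178 jaw [-0.027  0.038] x [-0.013  0.04 ]
```

View pics/s7.png

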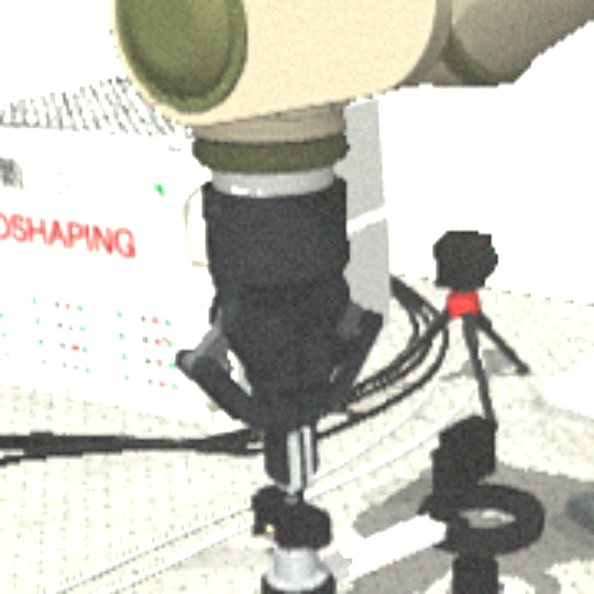

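Request:
{"api": "play_rows", "payload": {
  "commands": [
    {"x": 0,"y": 0.001,"z": 0,"rx": 0,"ry": 0,"rz": 0,"grip": -0.3},
    {"x": 0,"y": 0,"z": 0,"rx": 0,"ry": 0,"rz": 0,"grip": -0.3},
    {"x": 0,"y": 0,"z": 0,"rx": 0,"ry": 0,"rz": 0,"grip": -0.3},
    {"x": 0,"y": 0,"z": 0,"rx": 0,"ry": 0,"rz": 0,"grip": -0.3}
  ]
}}

```text
time_s: 5.5
position: [0.6117, 0.1144, 0.1448]
tool_rot: [[-0.959, 0.282, 0.0], [0.282, 0.959, 0.0], [-0.0, 0.0, -1.0]]
ft_force: [0.5, 0.0, -0.3]
grip_width: 0.0557
```

Request:
{"api": "play_rows", "payload": {
  "commands": [
    {"x": 0,"y": 0,"z": 0.02,"rx": 0,"ry": 0,"rz": 0,"grip": -0.3},
    {"x": 0,"y": 0,"z": 0.02,"rx": 0,"ry": 0,"rz": 0,"grip": -0.3},
    {"x": 0,"y": 0,"z": 0,"rx": 0,"ry": 0,"rz": 0,"grip": -0.3}
  ]
}}

```text
time_s: 5.88
position: [0.611, 0.1144, 0.1036]
tool_rot: [[-0.959, 0.282, -0.003], [0.282, 0.959, 0.0], [0.003, -0.001, -1.0]]
ft_force: [0.8, -0.5, 0.0]
grip_width: 0.0553
```

Run:
```python
from h import *
st()
d=img('scene'); c=d['color'][140:260,200:320]; cv2.imwrite('pics/s8.png',cv2.convertScaleAbs(cv2.resize(c,None,fx=4.5,fy=4.5),alpha=2,beta=20))
```

```text
5.88 p [0.611  0.1144 0.1036] yaw 2.8557 zt [-0.003  0.    -1.   ] F [ 0.8  -0.49  0.04] T [ 0.027 -0.011 -0.095] w 0.0553 q [ -0.3  33.9  71.3   0.   75.  -73.9]
```

View pics/s8.png

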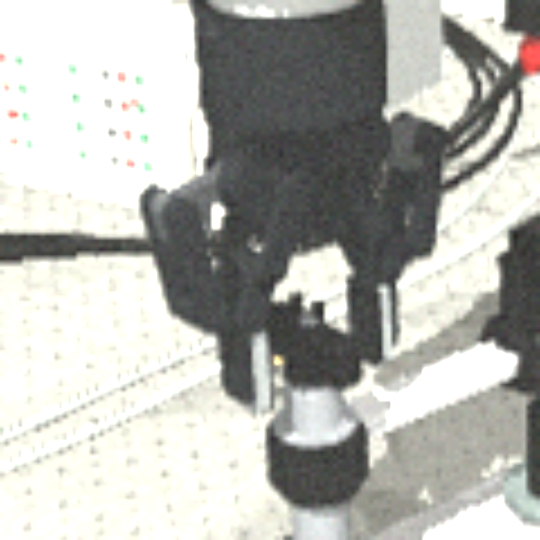

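Request:
{"api": "play_rows", "payload": {
  "commands": [
    {"x": 0,"y": 0,"z": 0,"rx": 0,"ry": 0,"rz": 0,"grip": 0.3},
    {"x": 0,"y": 0,"z": 0,"rx": 0,"ry": 0,"rz": 0,"grip": 1},
    {"x": 0,"y": 0,"z": 0,"rx": 0,"ry": 0,"rz": 0,"grip": 1},
    {"x": 0,"y": 0,"z": 0,"rx": 0,"ry": 0,"rz": 0,"grip": 1}
  ],
  "squeeze": 40
}}

```text
time_s: 6.42
position: [0.612, 0.114, 0.1059]
tool_rot: [[-0.959, 0.282, 0.001], [0.282, 0.959, -0.001], [-0.002, -0.0, -1.0]]
ft_force: [-1.6, -2.7, 5.3]
grip_width: 0.0223
```

```bash
python3 -c "
from h import *
st()"
```

```text
6.42 p [0.612  0.114  0.1059] yaw 2.8557 zt [ 0.001 -0.001 -1.   ] F [-1.62 -2.67  5.35] T [-0.566  0.274  0.004] w 0.0223 q [ -0.3  33.8  71.1  -0.   75.  -73.9]
```

Request:
{"api": "play_rows", "payload": {
  "commands": [
    {"x": 0,"y": 0,"z": 0,"rx": 0,"ry": 0,"rz": 0,"grip": 0},
    {"x": 0,"y": 0,"z": 0,"rx": 0,"ry": 0,"rz": 0,"grip": 0},
    {"x": 0,"y": 0,"z": -0.011,"rx": 0,"ry": 0,"rz": 0,"grip": 0},
    {"x": 0,"y": 0,"z": 0,"rx": 0,"ry": 0,"rz": 0,"grip": 1},
    {"x": 0,"y": 0,"z": 0,"rx": 0,"ry": 0,"rz": 0,"grip": 1},
    {"x": 0,"y": 0,"z": 0,"rx": 0,"ry": 0,"rz": 0,"grip": 1},
    {"x": 0,"y": 0,"z": 0,"rx": 0,"ry": 0,"rz": 0,"grip": 1}
  ]
}}

```text
time_s: 7.3
position: [0.6121, 0.114, 0.1169]
tool_rot: [[-0.959, 0.282, 0.002], [0.282, 0.959, -0.001], [-0.002, -0.0, -1.0]]
ft_force: [-1.5, -1.4, 7.6]
grip_width: 0.013
```

```bash
python3 -c "
from h import *
st()"
```

```text
7.3 p [0.6121 0.114  0.1169] yaw 2.8558 zt [ 0.002 -0.001 -1.   ] F [-1.5  -1.36  7.6 ] T [-0.302  0.284  0.056] w 0.013 q [ -0.3  33.2  70.3  -0.   76.4 -73.9]
```

Request:
{"api": "play_rows", "payload": {
  "commands": [
    {"x": 0,"y": 0,"z": 0,"rx": 0,"ry": 0,"rz": -0.06,"grip": 1},
    {"x": 0,"y": 0,"z": 0,"rx": 0,"ry": 0,"rz": -0.06,"grip": 1},
    {"x": 0,"y": 0,"z": 0,"rx": 0,"ry": 0,"rz": 0,"grip": 1}
  ]
}}

```text
time_s: 7.68
position: [0.6121, 0.114, 0.1169]
tool_rot: [[-0.986, 0.164, 0.002], [0.164, 0.986, -0.001], [-0.002, -0.0, -1.0]]
ft_force: [-2.3, -2.1, 7.0]
grip_width: 0.0131
```

```bash
python3 -c "
from h import *
st()"
```

```text
7.67 p [0.6121 0.114  0.1169] yaw 2.9764 zt [ 0.002 -0.001 -1.   ] F [-2.26 -2.11  7.04] T [-0.232  0.248  0.123] w 0.0131 q [ -0.3  33.2  70.3  -0.   76.4 -80.8]
```

Request:
{"api": "play_rows", "payload": {
  "commands": [
    {"x": 0,"y": 0,"z": 0,"rx": 0,"ry": 0,"rz": -0.12,"grip": 1},
    {"x": 0,"y": 0,"z": 0,"rx": 0,"ry": 0,"rz": -0.12,"grip": 1},
    {"x": 0,"y": 0,"z": 0,"rx": 0,"ry": 0,"rz": 0,"grip": 1}
  ]
}}

```text
time_s: 8.05
position: [0.612, 0.1139, 0.1169]
tool_rot: [[-0.997, -0.075, 0.002], [-0.075, 0.997, -0.001], [-0.001, -0.001, -1.0]]
ft_force: [-1.2, -2.2, 6.8]
grip_width: 0.013
```

Run:
```python
from h import *
st()
d=img('wrist'); P=cloud(d)
m=(P[...,2]>.152)&(P[...,2]<.165)&(np.hypot(P[...,0]-.6125,P[...,1]-.1145)<.045);m[250:]=0
q=P[m]; print(len(q),cv2.minAreaRect((q[:,:2]*1000).astype(np.float32)))
c=d['color']; cv2.imwrite('pics/w9.png',cv2.convertScaleAbs(c,alpha=1.8,beta=10))
```

```text
8.05 p [0.612  0.1139 0.1169] yaw -3.0662 zt [ 0.002 -0.001 -1.   ] F [-1.19 -2.16  6.8 ] T [-0.294  0.271  0.1  ] w 0.013 q [ -0.3  33.2  70.3  -0.   76.4 -94.6]
1319 ((591.2540893554688, 113.01641845703125), (14.305978775024414, 14.059157371520996), 4.119121551513672)
```

View pics/w9.png

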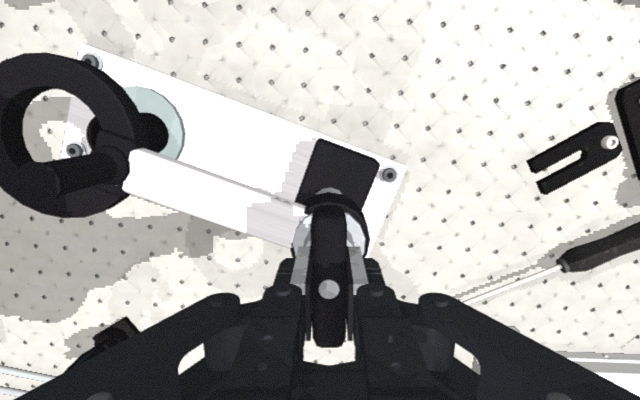

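Request:
{"api": "play_rows", "payload": {
  "commands": [
    {"x": 0,"y": 0,"z": 0,"rx": 0,"ry": 0,"rz": -0.16,"grip": 1},
    {"x": 0,"y": 0,"z": 0,"rx": 0,"ry": 0,"rz": -0.16,"grip": 1},
    {"x": 0,"y": 0,"z": 0,"rx": 0,"ry": 0,"rz": -0.16,"grip": 1},
    {"x": 0,"y": 0,"z": 0,"rx": 0,"ry": 0,"rz": -0.16,"grip": 1},
    {"x": 0,"y": 0,"z": 0,"rx": 0,"ry": 0,"rz": -0.16,"grip": 1},
    {"x": 0,"y": 0,"z": 0,"rx": 0,"ry": 0,"rz": -0.16,"grip": 1},
    {"x": 0,"y": 0,"z": 0,"rx": 0,"ry": 0,"rz": 0,"grip": 1}
  ]
}}

```text
time_s: 8.98
position: [0.6122, 0.1136, 0.1169]
tool_rot: [[-0.51, -0.86, 0.002], [-0.86, 0.51, -0.001], [0.0, -0.002, -1.0]]
ft_force: [-0.7, -3.8, 6.7]
grip_width: 0.0131
```

Run:
```python
from h import *
st()
d=img('wrist'); 
c=d['color']; cv2.imwrite('pics/w10.png',cv2.convertScaleAbs(c,alpha=1.8,beta=10))
```

```text
8.97 p [0.6122 0.1136 0.1169] yaw -2.1059 zt [ 0.002 -0.001 -1.   ] F [-0.67 -3.8   6.71] T [-0.43   0.319  0.091] w 0.0131 q [-3.000e-01  3.320e+01  7.030e+01 -1.000e-01  7.640e+01 -1.497e+02]
```

View pics/w10.png

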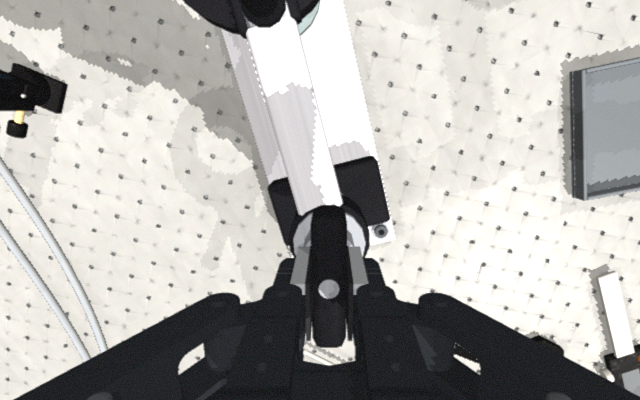

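Request:
{"api": "play_rows", "payload": {
  "commands": [
    {"x": 0,"y": 0,"z": 0,"rx": 0,"ry": 0,"rz": 0,"grip": 0},
    {"x": 0,"y": 0,"z": 0,"rx": 0,"ry": 0,"rz": 0,"grip": -0.2},
    {"x": 0,"y": 0,"z": 0,"rx": 0,"ry": 0,"rz": 0,"grip": -0.2},
    {"x": 0,"y": 0,"z": -0.03,"rx": 0,"ry": 0,"rz": 0,"grip": -0.2},
    {"x": 0,"y": 0,"z": -0.03,"rx": 0,"ry": 0,"rz": 0,"grip": -0.2},
    {"x": 0,"y": 0,"z": 0,"rx": 0,"ry": 0,"rz": 0,"grip": -0.2}
  ]
}}

```text
time_s: 9.78
position: [0.6126, 0.1145, 0.1779]
tool_rot: [[-0.511, -0.86, 0.004], [-0.86, 0.511, 0.0], [-0.002, -0.004, -1.0]]
ft_force: [-0.6, 0.4, -0.6]
grip_width: 0.0512
```

```bash
sed -i 's/"rz":r/"rx":0,"ry":0,"rz":r/' h.py
python3 - <<'E'
from h import *
st()
d=img('scene'); P=cloud(d)
m=(P[...,2]>.15)&(P[...,2]<.165)&(np.hypot(P[...,0]-.6125,P[...,1]-.1145)<.045)
q=P[m]; print(len(q),cv2.minAreaRect((q[:,:2]*1000).astype(np.float32)))
plan([.5795,.001,.18],np.radians(74-360),15,grip=-0.2)
E
```

```text
9.78 p [0.6126 0.1145 0.1779] yaw -2.1072 zt [ 0.004  0.    -1.   ] F [-0.62  0.35 -0.63] T [ 0.07  -0.023  0.013] w 0.0512 q [  -0.3   30.3   65.     0.    84.5 -149.5]
203 ((611.652587890625, 115.29698181152344), (55.68310546875, 14.573736190795898), 59.734283447265625)
[{"x": 0.008, "y": -0.002, "z": 0, "rx": 0, "ry": 0, "rz": 0.192, "grip": -0.2}, {"x": 0.007, "y": -0.003, "z": 0, "rx": 0, "ry": 0, "rz": 0.192, "grip": -0.2}, {"x": 0.006, "y": -0.005, "z": 0, "rx": 0, "ry": 0, "rz": 0.192, "grip": -0.2}, {"x": 0.005, "y": -0.006, "z": 0, "rx": 0, "ry": 0, "rz": 0.192, "grip": -0.2}, {"x": 0.004, "y": -0.007, "z": 0, "rx": 0, "ry": 0, "rz": 0.192, "grip": -0.2}, {"x": 0.003, "y": -0.007, "z": 0, "rx": 0, "ry": 0, "rz": 0.192, "grip": -0.2}, {"x": 0.001, "y": -0.008, "z": 0, "rx": 0, "ry": 0, "rz": 0.192, "grip": -0.2}, {"x": 0, "y": -0.008, "z": 0, "rx": 0, "ry": 0, "rz": 0.193, "grip": -0.2}, {"x": -0.002, "y": -0.008, "z": -0.001, "rx": 0, "ry": 0, "rz": 0.192, "grip": -0.2}, {"x": -0.003, "y": -0.007, "z": 0, "rx": 0, "ry": 0, "rz": 0.193, "grip": -0.2}, {"x": -0.004, "y": -0.006, "z": -0.001, "rx": 0, "ry": 0, "rz": 0.192, "grip": -0.2}, {"x": -0.006, "y": -0.006, "z": 0, "rx": 0, "ry": 0, "rz": 0.193, "grip": -0.2}]
[{"x": -0.007, "y": -0.004, "z": -0.001, "rx": 0, "ry": 0, "rz": 0.192, "grip": -0.2}, {"x": -0.007, "y": -0.003, "z": 0, "rx": 0, "ry": 0, "rz": 0.193, "grip": -0.2}, {"x": -0.007, "y": -0.002, "z": -0.001, "rx": 0, "ry": 0, "rz": 0.192, "grip": -0.2}]
end [0.5792 0.0015 0.1802] -4.9913
```

Request:
{"api": "play_rows", "payload": {
  "commands": [
    {"x": 0.057,"y": -0.015,"z": 0,"rx": 0,"ry": 0,"rz": 0,"grip": -0.2},
    {"x": 0.057,"y": -0.015,"z": 0,"rx": 0,"ry": 0,"rz": 0,"grip": -0.2},
    {"x": 0,"y": 0,"z": 0,"rx": 0,"ry": 0,"rz": 0.18,"grip": -0.2},
    {"x": 0,"y": 0,"z": 0,"rx": 0,"ry": 0,"rz": 0.18,"grip": -0.2},
    {"x": 0,"y": 0,"z": 0,"rx": 0,"ry": 0,"rz": 0.18,"grip": -0.2},
    {"x": 0,"y": 0,"z": 0,"rx": 0,"ry": 0,"rz": 0.18,"grip": -0.2},
    {"x": 0,"y": 0,"z": 0,"rx": 0,"ry": 0,"rz": 0.18,"grip": -0.2},
    {"x": 0,"y": 0,"z": 0,"rx": 0,"ry": 0,"rz": 0.18,"grip": -0.2},
    {"x": 0,"y": 0,"z": 0,"rx": 0,"ry": 0,"rz": 0.18,"grip": -0.2},
    {"x": 0,"y": 0,"z": 0,"rx": 0,"ry": 0,"rz": 0.18,"grip": -0.2},
    {"x": 0,"y": 0,"z": 0,"rx": 0,"ry": 0,"rz": 0.18,"grip": -0.2},
    {"x": 0,"y": 0,"z": 0,"rx": 0,"ry": 0,"rz": 0.18,"grip": -0.2}
  ]
}}

```text
time_s: 11.32
position: [0.5786, 0.0012, 0.1743]
tool_rot: [[-0.717, 0.697, -0.003], [0.697, 0.717, 0.001], [0.002, -0.001, -1.0]]
ft_force: [0.7, -0.0, -0.5]
grip_width: 0.0512
```

Request:
{"api": "play_rows", "payload": {
  "commands": [
    {"x": 0,"y": 0,"z": 0,"rx": 0,"ry": 0,"rz": 0.18,"grip": -0.2},
    {"x": 0,"y": 0,"z": 0,"rx": 0,"ry": 0,"rz": 0.18,"grip": -0.2},
    {"x": 0,"y": 0,"z": 0,"rx": 0,"ry": 0,"rz": 0.18,"grip": -0.2},
    {"x": 0,"y": 0,"z": 0,"rx": 0,"ry": 0,"rz": 0.18,"grip": -0.2},
    {"x": 0,"y": 0,"z": 0,"rx": 0,"ry": 0,"rz": 0.18,"grip": -0.2},
    {"x": 0,"y": 0,"z": 0,"rx": 0,"ry": 0,"rz": 0.18,"grip": -0.2},
    {"x": 0,"y": 0,"z": 0,"rx": 0,"ry": 0,"rz": 0,"grip": -0.2}
  ]
}}

```text
time_s: 12.2
position: [0.5787, 0.0012, 0.1746]
tool_rot: [[0.27, 0.963, -0.002], [0.963, -0.27, 0.001], [-0.0, -0.002, -1.0]]
ft_force: [-0.3, -0.7, -0.4]
grip_width: 0.0511
```

Run:
```python
from h import *
np.set_printoptions(precision=4,suppress=True)
st()
d=img('wrist'); P=cloud(d)
cv2.imwrite('pics/w11.png',cv2.convertScaleAbs(d['color'],alpha=1.8,beta=10))
m=(P[...,2]>.148)&(P[...,2]<.16)&(np.hypot(P[...,0]-.579,P[...,1]-.001)<.03)
q=P[m]; print(len(q)); print(cv2.minEnclosingCircle((q[:,:2]*1000).astype(np.float32)), q.mean(0))
```

```text
12.2 p [0.5787 0.0012 0.1746] yaw 1.2974 zt [-0.002  0.001 -1.   ] F [-0.31 -0.66 -0.41] T [0.    0.016 0.017] w 0.0511 q [-11.6  26.2  72.8   0.   81.1   4.1]
608
((580.3715209960938, 2.395174026489258), 8.251791954040527) [0.5805 0.0027 0.1542]
```

View pics/w11.png

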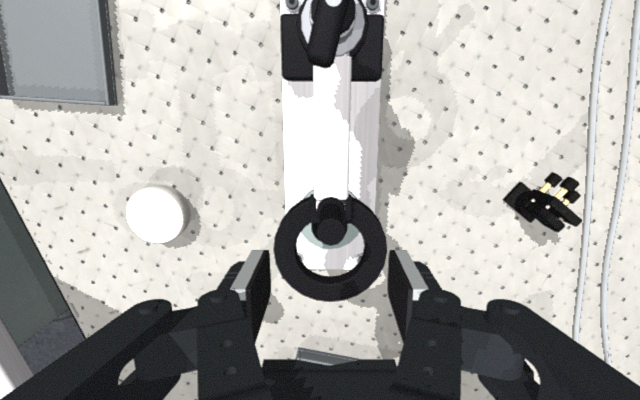

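Request:
{"api": "play_rows", "payload": {
  "commands": [
    {"x": 0.002,"y": 0.001,"z": 0.038,"rx": 0,"ry": 0,"rz": 0,"grip": -0.2},
    {"x": 0,"y": 0,"z": 0.038,"rx": 0,"ry": 0,"rz": 0,"grip": -0.2},
    {"x": 0,"y": 0,"z": 0,"rx": 0,"ry": 0,"rz": 0,"grip": 1},
    {"x": 0,"y": 0,"z": 0,"rx": 0,"ry": 0,"rz": 0,"grip": 1},
    {"x": 0,"y": 0,"z": 0,"rx": 0,"ry": 0,"rz": 0,"grip": 1},
    {"x": 0,"y": 0,"z": 0,"rx": 0,"ry": 0,"rz": 0,"grip": 1}
  ],
  "squeeze": 20
}}

```text
time_s: 13.0
position: [0.5814, 0.0025, 0.1012]
tool_rot: [[0.271, 0.963, 0.003], [0.963, -0.271, -0.001], [0.0, 0.003, -1.0]]
ft_force: [0.5, -0.1, 2.8]
grip_width: 0.0136
```

Run:
```python
from h import *
s=st()
# arc: rotate about post (.6125,.1149) CW by total A in n rows
c=np.array([.6125,.1149]); p=s['position'][:2]; a=yaw(s['tool_rot'])
v=p-c; print('r',np.linalg.norm(v),'dir',np.degrees(np.arctan2(v[1],v[0])))
n=10; dth=-1.35/n; rows=[]
def rot(t): return np.array([[np.cos(t),-np.sin(t)],[np.sin(t),np.cos(t)]])
# in tool frame constant displacement
d=rot(dth)@v-v; print('tool shift',d@[np.cos(a),np.sin(a)], d@[np.sin(a),-np.cos(a)],'rz',-dth)
```

```text
13.0 p [0.5814 0.0025 0.1012] yaw 1.2962 zt [ 0.003 -0.001 -1.   ] F [ 0.46 -0.09  2.85] T [-0.002  0.06  -0.016] w 0.0136 q [-11.4  30.3  78.8  -0.   70.8   4.3]
r 0.11657087856703185 dir -105.46336182956198
tool shift 0.0009861643286306267 -0.01569416802945596 rz 0.135
```

Request:
{"api": "play_rows", "payload": {
  "commands": [
    {"x": 0.001,"y": -0.016,"z": 0,"rx": 0,"ry": 0,"rz": 0.137,"grip": 1},
    {"x": 0.001,"y": -0.016,"z": 0,"rx": 0,"ry": 0,"rz": 0.137,"grip": 1},
    {"x": 0,"y": 0,"z": 0,"rx": 0,"ry": 0,"rz": 0,"grip": 1}
  ]
}}

```text
time_s: 13.38
position: [0.5515, 0.0157, 0.1011]
tool_rot: [[0.52, 0.854, 0.002], [0.854, -0.52, -0.0], [0.001, 0.002, -1.0]]
ft_force: [1.0, 1.5, 6.3]
grip_width: 0.0138
```

Request:
{"api": "play_rows", "payload": {
  "commands": [
    {"x": 0.001,"y": -0.016,"z": 0,"rx": 0,"ry": 0,"rz": 0.137,"grip": 1},
    {"x": 0.001,"y": -0.016,"z": 0,"rx": 0,"ry": 0,"rz": 0.137,"grip": 1},
    {"x": 0.002,"y": -0.016,"z": 0,"rx": 0,"ry": 0,"rz": 0.137,"grip": 1},
    {"x": 0.001,"y": -0.016,"z": 0,"rx": 0,"ry": 0,"rz": 0.137,"grip": 1},
    {"x": 0,"y": 0,"z": 0,"rx": 0,"ry": 0,"rz": 0,"grip": 1}
  ]
}}

```text
time_s: 14.0
position: [0.5091, 0.0624, 0.101]
tool_rot: [[0.889, 0.459, 0.001], [0.459, -0.889, -0.001], [0.001, 0.001, -1.0]]
ft_force: [-2.4, -1.8, 8.4]
grip_width: 0.0134
```

Run:
```python
from h import *
s=st(); v=s['position'][:2]-[.6125,.1149]; print(np.linalg.norm(v),np.degrees(np.arctan2(v[1],v[0])))
```

```text
14.0 p [0.5091 0.0624 0.101 ] yaw 0.4767 zt [ 0.001 -0.001 -1.   ] F [-2.39 -1.8   8.44] T [-0.181  0.517 -0.029] w 0.0134 q [-6.2 24.3 89.9 -0.  65.7 56.5]
0.11601988151922396 -153.07617653394274
```

Request:
{"api": "play_rows", "payload": {
  "commands": [
    {"x": 0.001,"y": -0.016,"z": 0,"rx": 0,"ry": 0,"rz": 0.137,"grip": 1},
    {"x": 0.001,"y": -0.016,"z": 0,"rx": 0,"ry": 0,"rz": 0.137,"grip": 1},
    {"x": 0.001,"y": -0.016,"z": 0,"rx": 0,"ry": 0,"rz": 0.137,"grip": 1},
    {"x": 0.001,"y": -0.016,"z": 0,"rx": 0,"ry": 0,"rz": 0.137,"grip": 1},
    {"x": 0,"y": 0,"z": 0,"rx": 0,"ry": 0,"rz": 0,"grip": 1},
    {"x": 0,"y": 0,"z": 0,"rx": 0,"ry": 0,"rz": 0,"grip": 0},
    {"x": 0,"y": 0,"z": 0,"rx": 0,"ry": 0,"rz": 0,"grip": 0},
    {"x": 0,"y": 0,"z": -0.04,"rx": 0,"ry": 0,"rz": 0,"grip": 0},
    {"x": 0,"y": 0,"z": -0.04,"rx": 0,"ry": 0,"rz": 0,"grip": 0},
    {"x": 0,"y": 0,"z": 0,"rx": 0,"ry": 0,"rz": 0,"grip": 0}
  ]
}}

```text
time_s: 15.25
position: [0.4969, 0.124, 0.1822]
tool_rot: [[0.997, -0.073, 0.005], [-0.073, -0.997, 0.0], [0.005, -0.0, -1.0]]
ft_force: [0.4, 0.4, -0.7]
grip_width: 0.0427
```

Run:
```python
from h import *
np.set_printoptions(precision=4,suppress=True)
s=st()
for n in ('top','scene'):
    d=img(n,n+'12.png'); P=cloud(d)
    for nm,b in dict(tubetop=(.5,.66,-.09,.06,.055,.075),tubeall=(.5,.66,-.09,.06,.03,.075),stage=(.5,.66,-.1,.06,.014,.026)).items():
        m=(P[...,0]>b[0])&(P[...,0]<b[1])&(P[...,1]>b[2])&(P[...,1]<b[3])&(P[...,2]>b[4])&(P[...,2]<b[5]); q=P[m]
        print(n,nm,len(q),[np.round(x,1) for x in cv2.minEnclosingCircle((q[:,:2]*1000).astype(np.float32))] if len(q) else '')
c=cv2.imread('pics/top12.png')[150:270,190:430]; cv2.imwrite('pics/tz12.png',cv2.resize(c,None,fx=3.3,fy=3.3,interpolation=cv2.INTER_CUBIC))
```

```text
15.25 p [0.4969 0.124  0.1822] yaw -0.073 zt [ 0.005  0.    -1.   ] F [ 0.4   0.39 -0.74] T [-0.04   0.026  0.031] w 0.0427 q [ 0.8 19.1 83.  -0.  77.6 94.9]
top tubetop 45 [array([571.2, -24.9]), np.float64(15.4)]
top tubeall 76 [array([571.2, -24.9]), np.float64(15.4)]
top stage 374 [array([580.6, -12.7]), np.float64(83.8)]
scene tubetop 72 [array([569.3, -24.8]), np.float64(16.5)]
scene tubeall 158 [array([569.6, -24.1]), np.float64(17.0)]
scene stage 90 [array([558.9, -41.9]), np.float64(45.4)]
```

View pics/tz12.png

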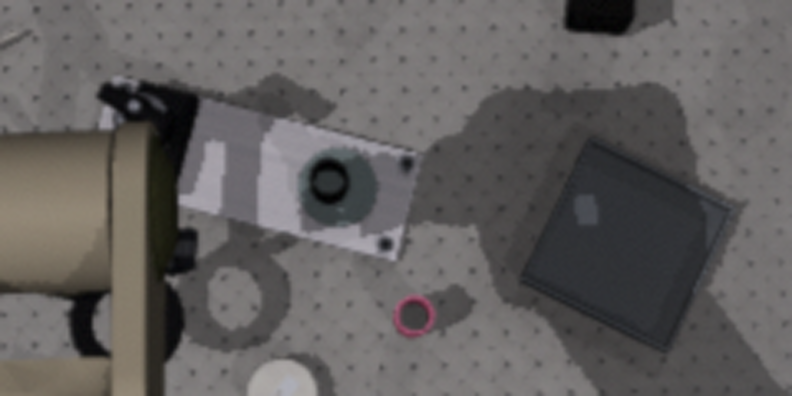

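View pics/scene12.png

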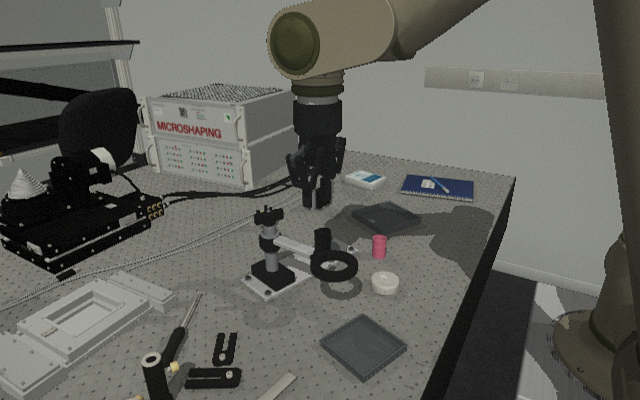

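Request:
{"api": "play_rows", "payload": {
  "commands": [
    {"x": 0.028,"y": 0.048,"z": 0,"rx": 0,"ry": 0,"rz": 0,"grip": -0.2},
    {"x": 0.028,"y": 0.048,"z": 0,"rx": 0,"ry": 0,"rz": 0,"grip": -0.2},
    {"x": 0.028,"y": 0.047,"z": 0.02,"rx": 0,"ry": 0,"rz": 0,"grip": -0.2},
    {"x": 0,"y": 0,"z": 0.04,"rx": 0,"ry": 0,"rz": 0,"grip": -0.2},
    {"x": 0,"y": 0,"z": 0,"rx": 0,"ry": 0,"rz": 0,"grip": -0.2}
  ]
}}

```text
time_s: 15.98
position: [0.5667, -0.0246, 0.1161]
tool_rot: [[0.997, -0.075, -0.009], [-0.075, -0.997, 0.002], [-0.009, -0.002, -1.0]]
ft_force: [0.4, -0.2, 0.7]
grip_width: 0.0513
```

Run:
```python
from h import *
np.set_printoptions(precision=4,suppress=True)
s=st()
d=img('wrist'); P=cloud(d)
cv2.imwrite('pics/w13.png',cv2.convertScaleAbs(d['color'],alpha=1.8,beta=10))
m=(P[...,2]>.058)&(P[...,2]<.072)&(np.hypot(P[...,0]-.571,P[...,1]+.025)<.03)
q=P[m]; print(len(q),[np.round(x,1) for x in cv2.minEnclosingCircle((q[:,:2]*1000).astype(np.float32))])
r=cv2.minAreaRect((q[:,:2]*1000).astype(np.float32)); print(r, np.percentile(q[:,2],[5,50,95]))
```

```text
15.97 p [ 0.5667 -0.0246  0.1161] yaw -0.0747 zt [-0.009  0.002 -1.   ] F [ 0.38 -0.18  0.66] T [-0.003 -0.026  0.038] w 0.0513 q [-14.4  28.4  79.5   0.   72.7  79.8]
777 [array([572.3, -22.5]), np.float64(15.5)]
((572.4310913085938, -22.679494857788086), (29.80112648010254, 30.654348373413086), 84.75088500976562) [0.0594 0.065  0.0662]
```

View pics/w13.png

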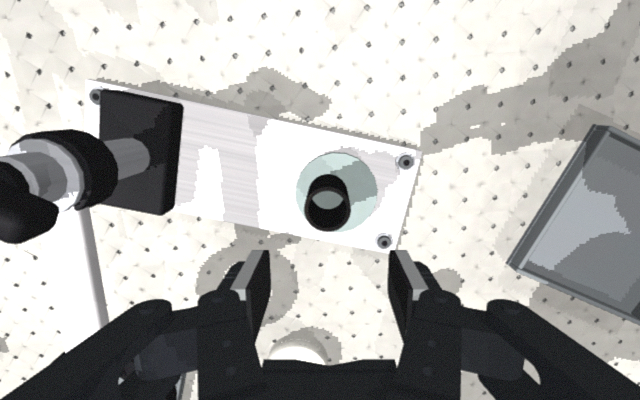

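```bash
python3 -c "
from h import *
st()"
```

```text
16.02 p [ 0.568  -0.0244  0.1185] yaw -0.0739 zt [-0.004  0.001 -1.   ] F [0.47 0.42 0.89] T [ 0.005  0.014 -0.055] w 0.051 q [-14.4  28.2  79.3   0.   72.7  79.8]
```

Request:
{"api": "play_rows", "payload": {
  "commands": [
    {"x": 0.002,"y": -0.002,"z": 0.04,"rx": 0,"ry": 0,"rz": 0,"grip": -0.2},
    {"x": 0,"y": 0,"z": 0.04,"rx": 0,"ry": 0,"rz": 0,"grip": -0.2},
    {"x": 0,"y": 0,"z": 0.025,"rx": 0,"ry": 0,"rz": 0,"grip": -0.2},
    {"x": 0,"y": 0,"z": 0.01,"rx": 0,"ry": 0,"rz": 0,"grip": -0.2},
    {"x": 0,"y": 0,"z": 0,"rx": 0,"ry": 0,"rz": 0,"grip": -0.2},
    {"x": 0,"y": 0,"z": 0,"rx": 0,"ry": 0,"rz": 0,"grip": -0.2}
  ]
}}

```text
time_s: 16.77
position: [0.5719, -0.0228, 0.0062]
tool_rot: [[0.997, -0.074, 0.002], [-0.074, -0.997, -0.001], [0.002, 0.0, -1.0]]
ft_force: [-0.3, -0.1, 0.3]
grip_width: 0.0513
```

Run:
```python
from h import *
s=st()
d=img('scene'); c=d['color'][140:290,240:420]; cv2.imwrite('pics/s14.png',cv2.convertScaleAbs(cv2.resize(c,None,fx=4,fy=4),alpha=1.8,beta=20))
```

```text
16.77 p [ 0.5719 -0.0228  0.0062] yaw -0.0739 zt [ 0.002 -0.001 -1.   ] F [-0.28 -0.05  0.27] T [-0.024  0.014  0.053] w 0.0513 q [-14.1  36.4  86.1   0.   57.4  80.1]
```

View pics/s14.png

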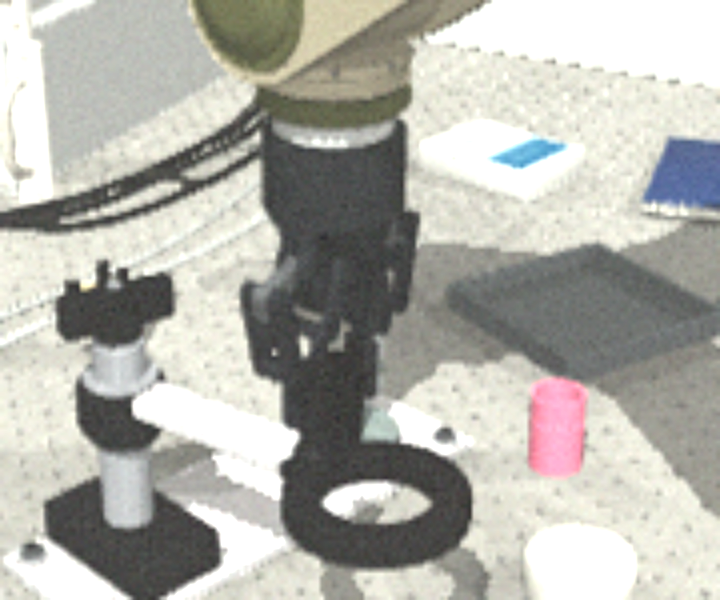

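Aligned, no contact. Close on the tube.

Request:
{"api": "play_rows", "payload": {
  "commands": [
    {"x": 0,"y": 0,"z": 0,"rx": 0,"ry": 0,"rz": 0,"grip": 0.2},
    {"x": 0,"y": 0,"z": 0,"rx": 0,"ry": 0,"rz": 0,"grip": 0.6},
    {"x": 0,"y": 0,"z": 0,"rx": 0,"ry": 0,"rz": 0,"grip": 0.6},
    {"x": 0,"y": 0,"z": 0,"rx": 0,"ry": 0,"rz": 0,"grip": 1},
    {"x": 0,"y": 0,"z": 0,"rx": 0,"ry": 0,"rz": 0,"grip": 1}
  ],
  "squeeze": 25
}}

```text
time_s: 17.45
position: [0.5714, -0.0228, 0.0056]
tool_rot: [[0.997, -0.074, 0.001], [-0.074, -0.997, -0.0], [0.001, 0.0, -1.0]]
ft_force: [-0.7, 0.2, 6.2]
grip_width: 0.0294
```

Request:
{"api": "play_rows", "payload": {
  "commands": [
    {"x": 0,"y": 0,"z": -0.01,"rx": 0,"ry": 0,"rz": 0,"grip": 1},
    {"x": 0,"y": 0,"z": -0.03,"rx": 0,"ry": 0,"rz": 0,"grip": 1},
    {"x": 0,"y": 0,"z": -0.03,"rx": 0,"ry": 0,"rz": 0,"grip": 1},
    {"x": 0,"y": 0,"z": -0.02,"rx": 0,"ry": 0,"rz": 0,"grip": 1},
    {"x": 0,"y": 0,"z": 0,"rx": 0,"ry": 0,"rz": 0,"grip": 1}
  ]
}}

```text
time_s: 18.08
position: [0.5717, -0.0229, 0.0963]
tool_rot: [[0.997, -0.074, 0.003], [-0.074, -0.997, -0.001], [0.003, 0.001, -1.0]]
ft_force: [0.1, -0.1, -0.4]
grip_width: 0.0298
```

Run:
```python
from h import *
s=st()
d=img('scene'); c=d['color'][90:270,240:420]; cv2.imwrite('pics/s15.png',cv2.convertScaleAbs(cv2.resize(c,None,fx=3.3,fy=3.3),alpha=1.8,beta=20))
d=img('wrist','w15.png')
p=s['position']; dw=np.array([.5187,-.262])-p[:2]; a=yaw(s['tool_rot']); print('to tray tool x,y',dw@[np.cos(a),np.sin(a)],dw@[np.sin(a),-np.cos(a)])
```

```text
18.07 p [ 0.5717 -0.0229  0.0963] yaw -0.0741 zt [ 0.003 -0.001 -1.   ] F [ 0.09 -0.15 -0.43] T [ 0.003  0.022 -0.014] w 0.0298 q [-14.1  29.7  80.7  -0.   69.4  80.1]
to tray tool x,y -0.03512445166129031 0.2423819170562185
```

View pics/s15.png

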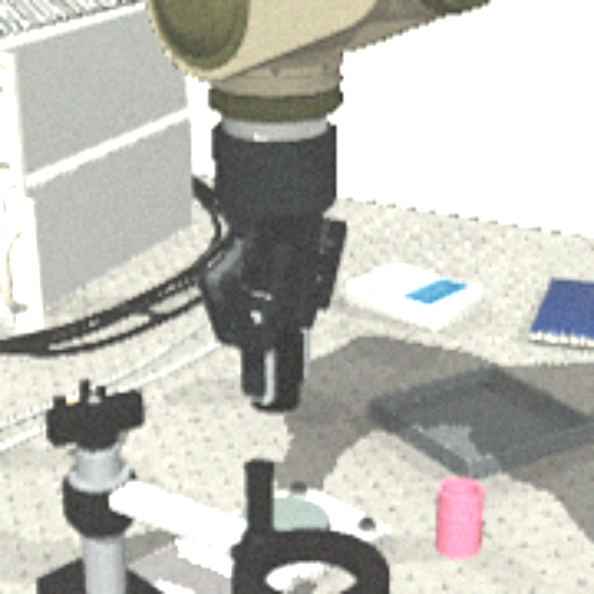

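View pics/w15.png

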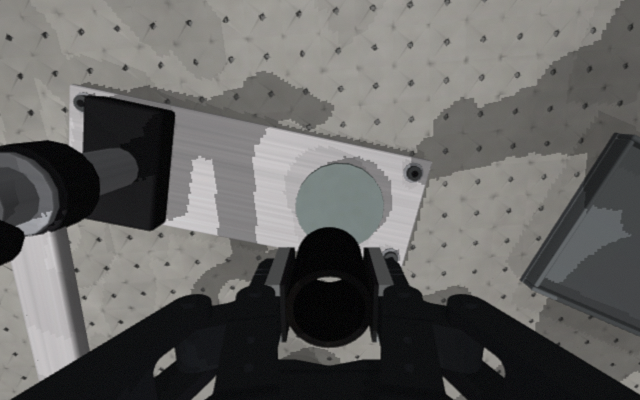

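Request:
{"api": "play_rows", "payload": {
  "commands": [
    {"x": -0.003,"y": 0.02,"z": 0,"rx": 0,"ry": 0,"rz": 0,"grip": 1},
    {"x": -0.005,"y": 0.035,"z": 0,"rx": 0,"ry": 0,"rz": 0,"grip": 1},
    {"x": -0.006,"y": 0.042,"z": 0,"rx": 0,"ry": 0,"rz": 0,"grip": 1},
    {"x": -0.006,"y": 0.045,"z": 0,"rx": 0,"ry": 0,"rz": 0,"grip": 1},
    {"x": -0.006,"y": 0.042,"z": 0,"rx": 0,"ry": 0,"rz": 0,"grip": 1},
    {"x": -0.005,"y": 0.035,"z": 0,"rx": 0,"ry": 0,"rz": 0,"grip": 1},
    {"x": -0.004,"y": 0.023,"z": 0,"rx": 0,"ry": 0,"rz": 0,"grip": 1},
    {"x": 0,"y": 0,"z": 0,"rx": 0,"ry": 0,"rz": 0,"grip": 1},
    {"x": 0,"y": 0,"z": 0,"rx": 0,"ry": 0,"rz": 0,"grip": 1}
  ]
}}

```text
time_s: 19.3
position: [0.5178, -0.2612, 0.0943]
tool_rot: [[0.997, -0.074, -0.001], [-0.074, -0.997, 0.001], [-0.001, -0.001, -1.0]]
ft_force: [-0.2, 0.6, 0.1]
grip_width: 0.0294
```

Run:
```python
from h import *
s=st()
d=img('wrist','w16.png'); P=cloud(d)
m=(P[...,2]>.0)&(P[...,2]<.008)&(np.hypot(P[...,0]-.5187,P[...,1]+.262)<.05); print(np.median(P[m],0))
d=img('scene','s16.png')
```

```text
19.3 p [ 0.5178 -0.2612  0.0943] yaw -0.0744 zt [-0.001  0.001 -1.   ] F [-0.19  0.63  0.08] T [-0.022 -0.008  0.022] w 0.0294 q [-38.5  30.7  79.4   0.   70.1  55.8]
[ 0.52640268 -0.26372023  0.00432432]
```

View pics/w16.png

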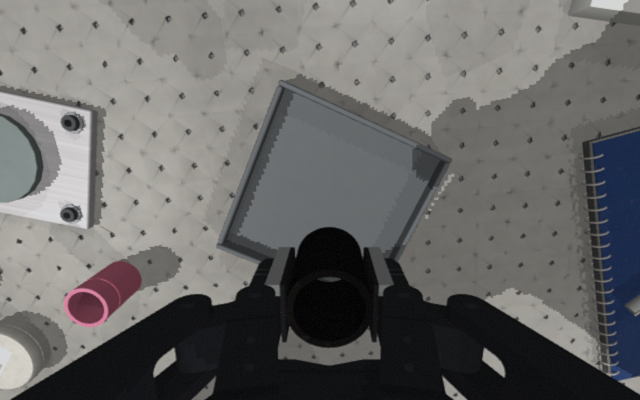

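View pics/s16.png

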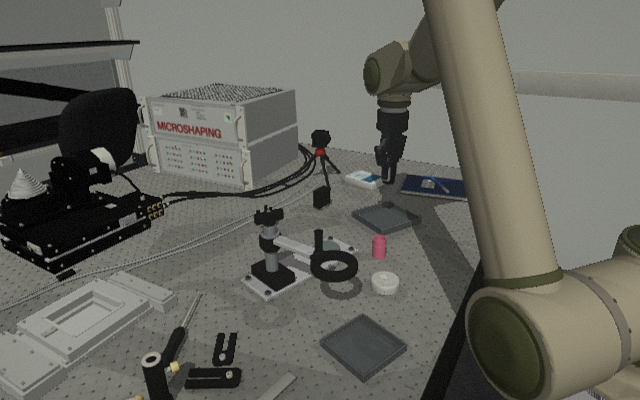

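Request:
{"api": "play_rows", "payload": {
  "commands": [
    {"x": 0,"y": 0,"z": 0.025,"rx": 0,"ry": 0,"rz": 0,"grip": 1},
    {"x": 0,"y": 0,"z": 0.035,"rx": 0,"ry": 0,"rz": 0,"grip": 1},
    {"x": 0,"y": 0,"z": 0.025,"rx": 0,"ry": 0,"rz": 0,"grip": 1},
    {"x": 0,"y": 0,"z": 0.013,"rx": 0,"ry": 0,"rz": 0,"grip": 1},
    {"x": 0,"y": 0,"z": 0,"rx": 0,"ry": 0,"rz": 0,"grip": 1},
    {"x": 0,"y": 0,"z": 0,"rx": 0,"ry": 0,"rz": 0,"grip": 1},
    {"x": 0,"y": 0,"z": 0,"rx": 0,"ry": 0,"rz": 0,"grip": 1}
  ]
}}

```text
time_s: 20.27
position: [0.5186, -0.2618, -0.0022]
tool_rot: [[0.997, -0.074, 0.001], [-0.074, -0.997, -0.001], [0.001, 0.001, -1.0]]
ft_force: [-1.5, 0.3, 0.4]
grip_width: 0.0294
```

Request:
{"api": "play_rows", "payload": {
  "commands": [
    {"x": 0,"y": 0,"z": 0.004,"rx": 0,"ry": 0,"rz": 0,"grip": 1},
    {"x": 0,"y": 0,"z": 0.002,"rx": 0,"ry": 0,"rz": 0,"grip": 1},
    {"x": 0,"y": 0,"z": 0,"rx": 0,"ry": 0,"rz": 0,"grip": 1}
  ]
}}

```text
time_s: 20.65
position: [0.5181, -0.2614, -0.0094]
tool_rot: [[0.997, -0.074, -0.0], [-0.074, -0.997, 0.0], [-0.0, -0.0, -1.0]]
ft_force: [-0.2, 0.4, -0.3]
grip_width: 0.0297
```

Request:
{"api": "play_rows", "payload": {
  "commands": [
    {"x": 0,"y": 0,"z": 0.001,"rx": 0,"ry": 0,"rz": 0,"grip": 1},
    {"x": 0,"y": 0,"z": 0,"rx": 0,"ry": 0,"rz": 0,"grip": 1}
  ]
}}

```text
time_s: 20.9
position: [0.5182, -0.2615, -0.0102]
tool_rot: [[0.997, -0.074, -0.0], [-0.074, -0.997, 0.0], [-0.0, -0.0, -1.0]]
ft_force: [0.7, 0.8, -0.0]
grip_width: 0.0298
```

Request:
{"api": "play_rows", "payload": {
  "commands": [
    {"x": 0,"y": 0,"z": 0.001,"rx": 0,"ry": 0,"rz": 0,"grip": 1},
    {"x": 0,"y": 0,"z": 0,"rx": 0,"ry": 0,"rz": 0,"grip": 1}
  ]
}}

```text
time_s: 21.15
position: [0.5183, -0.2615, -0.0104]
tool_rot: [[0.997, -0.074, 0.0], [-0.074, -0.997, -0.0], [0.0, 0.0, -1.0]]
ft_force: [-2.1, 0.8, 6.5]
grip_width: 0.0297
```

Contact with the tray floor (6.5 N). Release gently, check, then lift.

Request:
{"api": "play_rows", "payload": {
  "commands": [
    {"x": 0,"y": 0,"z": 0,"rx": 0,"ry": 0,"rz": 0,"grip": 0.2},
    {"x": 0,"y": 0,"z": 0,"rx": 0,"ry": 0,"rz": 0,"grip": 0},
    {"x": 0,"y": 0,"z": 0,"rx": 0,"ry": 0,"rz": 0,"grip": -0.2},
    {"x": 0,"y": 0,"z": 0,"rx": 0,"ry": 0,"rz": 0,"grip": -0.2},
    {"x": 0,"y": 0,"z": -0.02,"rx": 0,"ry": 0,"rz": 0,"grip": -0.2},
    {"x": 0,"y": 0,"z": -0.04,"rx": 0,"ry": 0,"rz": 0,"grip": -0.2},
    {"x": 0,"y": 0,"z": -0.06,"rx": 0,"ry": 0,"rz": 0,"grip": -0.2},
    {"x": 0,"y": 0,"z": -0.06,"rx": 0,"ry": 0,"rz": 0,"grip": -0.2},
    {"x": -0.05,"y": 0,"z": 0,"rx": 0,"ry": 0,"rz": 0,"grip": -0.2},
    {"x": -0.05,"y": 0,"z": 0,"rx": 0,"ry": 0,"rz": 0,"grip": -0.2},
    {"x": 0,"y": 0,"z": 0,"rx": 0,"ry": 0,"rz": 0,"grip": -0.2}
  ]
}}

```text
time_s: 22.52
position: [0.4161, -0.2534, 0.1691]
tool_rot: [[0.997, -0.076, -0.001], [-0.076, -0.997, 0.001], [-0.001, -0.0, -1.0]]
ft_force: [0.2, 0.3, 0.2]
grip_width: 0.0508
```

Run:
```python
from h import *
np.set_printoptions(precision=4,suppress=True)
s=st()
d=img('top'); c=d['color'][130:290,180:430]; cv2.imwrite('pics/t17.png',cv2.resize(c,None,fx=3,fy=3)); P=cloud(d); P0=np.load('top0.npy')
def sel(P,b):
    m=(P[...,0]>b[0])&(P[...,0]<b[1])&(P[...,1]>b[2])&(P[...,1]<b[3])&(P[...,2]>b[4])&(P[...,2]<b[5]); return P[m]
q=sel(P,(.44,.6,-.32,-.2,.04,.06)); print('tube',len(q),cv2.minEnclosingCircle((q[:,:2]*1000).astype(np.float32)), np.percentile(q[:,2],[5,50,95]))
for nm,b in dict(pink=(.43,.5,-.11,-.04,.01,.05),case=(.37,.45,-.02,.06,.01,.03),mount=(.72,.81,-.11,-.03,.03,.08),block=(.66,.74,-.28,-.2,.03,.08)).items():
    for Q in (P0,P):
        q=sel(Q,b); print(nm,len(q),[round(x,1) for x in cv2.minAreaRect((q[:,:2]*1000).astype(np.float32))[0]] if len(q) else '')
d=img('scene','s17.png')
P=cloud(d); q=sel(P,(.54,.68,.05,.18,.148,.18)); print('bar',cv2.minAreaRect((q[:,:2]*1000).astype(np.float32)))
q=sel(P,(.45,.54,.08,.17,.13,.17)); print('peg',q.mean(0))
```

```text
22.52 p [ 0.4161 -0.2534  0.1691] yaw -0.076 zt [-0.001  0.001 -1.   ] F [0.21 0.27 0.17] T [ 0.102  0.012 -0.024] w 0.0508 q [-45.3  17.6  87.8  -0.   74.7  49.1]
tube 49 ((518.2146606445312, -262.3887023925781), 15.494114875793457) [0.0414 0.0473 0.0526]
pink 59 [465.1, -87.3]
pink 61 [465.0, -87.3]
case 382 [408.2, 15.6]
case 381 [408.1, 15.5]
mount 169 [769.9, -66.7]
mount 171 [770.1, -66.4]
block 232 [705.2, -244.8]
block 234 [704.8, -244.9]
bar ((611.364990234375, 115.29682159423828), (55.89244079589844, 16.253244400024414), 63.48575973510742)
peg [0.4936 0.1269 0.145 ]
```

View pics/t17.png

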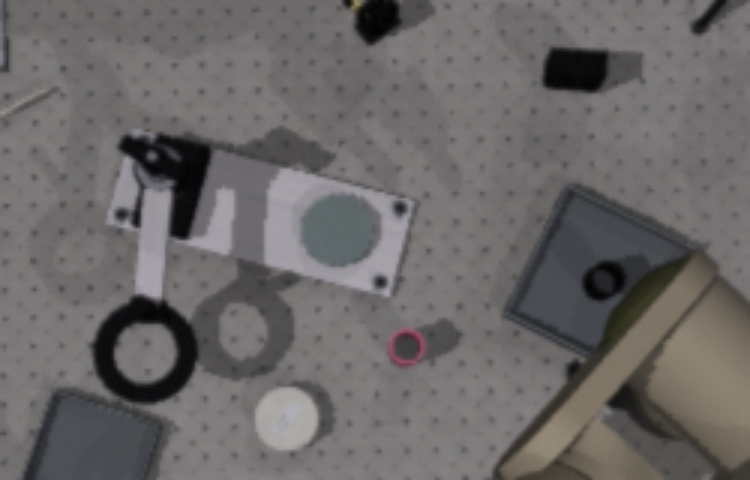

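View pics/s17.png

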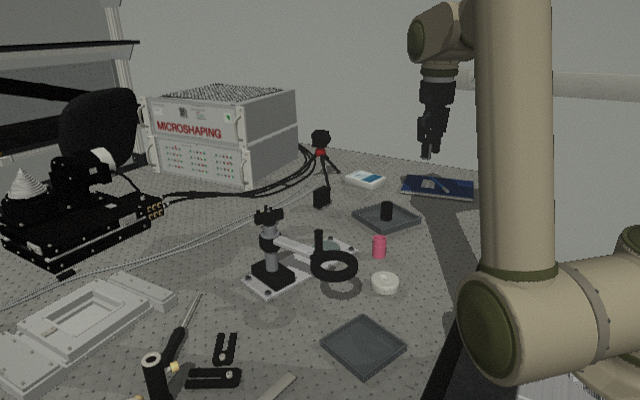

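The tube stands upright near the tray centre (crop pixel 603,280). The arm is swung clear, the bar is turned, the bystanders haven't moved, and the gripper is free.

```bash
python3 -c "
from rig import order
print(order.close_job())"
```

```text
the job is handed in; nothing more can be done
None
```

The job is handed in: the lens tube stands upright in the 130 mm tray, and the ring light's arm is unlocked and swung clear. It took about 22.5 s of the 58 s.

**What I did:** The bar handle gave counter-clockwise, with only about 0.1 N m of resistance. I turned it about 1.3 rad that way and swung the arm about 1.4 rad clockwise by its peg. I then carried the tube over and set it down until it touched the tray floor, at about 6.5 N.

**Last checks:**

| Item | Result |
|---|---|
| Tube | centre at (0.518, -0.262), within about 1 mm of the tray centre; its top at 47–49 mm is what an upright 45 mm tube on the 4 mm floor should show |
| Bar handle | about 76–80° from tight, well past the 1.0 rad (57°) where the arm comes free |
| Swing arm | stayed where I left it |
| Mirror mount, lens case, beam block, pink look-alike | all within 0.4 mm of where they started |
| Gripper | open, well away from everything |

**What disagreed or went wrong:**
- **Finger position:** The cameras showed the fingers about 40 mm higher than the reported tool position implies. My first close on the handle met only air, and I corrected for the offset from then on.
- **Second close:** This landed on the stem below the bar, at 22 mm opening and about 5 N. I raised the gripper 11 mm and got the bar properly at 13 mm.

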